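# Tip the stir bars into the pouring corner of the tray

## Task

Put the steel weight that was left in the grey tray back upright in its own well of the wooden block, the one it just fits, and let go of it. Then lift the tray by its fin handle well clear of the bench, about 10 cm, and tilt it about 35 degrees towards its cut-off corner, so that all three stir bars slide together into that corner. Finish still holding it up and tilted like that; spill no bar and leave the other things where they are.

Things in the scene. Friction and masses are not known exactly. Their poses are not given: they have to be found in the camera images.
- tray: Open tray of grey plastic, loose, 0.15 kg: 156 (x) by 116 (y) mm outside, walls 30 mm high and 3 mm thick, floor 3 mm thick. Its -x, +y corner is cut off at 45 degrees (20 mm off each inner side) and has a low (20 mm) wall with a small outward pouring lip. A fin handle stands out from the middle of its +x wall. The origin is the centre of the underside; z up.
- weight: Steel weight of 0.12 kg, loose, starts standing upright in the tray: round body 26 mm in diameter and 30 mm high, a neck, and a round knob on top, 20 mm in diameter and 16 mm high; 54 mm in all. Origin at the centre of its foot, z up through the knob.
- weight_block: Fixed wooden block 70 (x) by 180 (y) by 30 mm high with three round wells, 15 mm deep, in a row along y: at y = +55 mm the medium one (30 mm wide, empty, the weight's own), at y = 0 the large one (43 mm, empty), at y = -55 mm the small one, which holds a smaller steel weight whose top is 55 mm above the bench. Origin at the centre of its underside.
- tray_handle (a point): Grip point of the tray's fin handle. The fin is 12 mm thick (along the tray's y), reaches 43 mm out from the +x wall, and stands from 8 to 50 mm above the tray's underside; this point is at its mid thickness, 22 mm out from the wall (100 mm from the tray's origin along x), 30 mm above the underside. Axes as the tray's.
- tray_floor (a point): Centre of the tray's inner floor (inside 150 by 110 mm). Axes as the tray's.
- tray_corner (a point): Point on the inner floor at the middle of the cut-off corner's wall, where the bars shall gather: at x = -65, y = +45, z = 3 mm from the tray's origin. Axes as the tray's.
- weight_knob (a point): Centre of the weight's knob, 46 mm above its foot.
- weight_foot (a point): Centre of the underside of the weight, axes as the weight's.
- own_well (a point): Centre of the bottom of the weight's own (medium) well, 15 mm above the bench and 15 mm below the top of the block. Axes as the block's.
- bar_1_center (a point): Centre of the first of three equal white stir bars, loose on the tray's floor: 36 (its y) by 8 by 8 mm, 12 g, slippery coating (they start to slide on the tray at about 10 degrees).
- bar_2_center (a point): Centre of the second of three equal white stir bars, loose on the tray's floor: 36 (its y) by 8 by 8 mm, 12 g, slippery coating (they start to slide on the tray at about 10 degrees).
- bar_3_center (a point): Centre of the third of three equal white stir bars, loose on the tray's floor: 36 (its y) by 8 by 8 mm, 12 g, slippery coating (they start to slide on the tray at about 10 degrees).
- timer: Small white timer, 62 by 62 by 16 mm, loose on the bench, to be left alone; origin at the centre of its underside.
- marker_black: Marker pen, 135 mm long, loose on the bench, to be left alone; origin at the centre of its underside.
- tweezers: Steel tweezers, 130 mm long, loose on the bench, to be left alone; origin at the centre of its underside.
- comb_clear: Clear plastic comb, 110 by 30 mm, loose on the bench, to be left alone; origin at the centre of its underside.
- weigh_boat: White square weighing boat, 76 by 76 by 16 mm, loose on the bench, to be left alone; origin at the centre of its underside.

How it is judged (in metres and radians):
On the way, in this order (a step that is already met when the one before it is completed fails the run):
1. the weight stands in its own well and is let go (distance between weight_foot and own_well below 0.006 m and angle between weight_foot's own z axis and vertical below 0.12 rad and contact force between the fingers and weight below 0.1 N), for 0.2 s.
2. the tray is held up, tilted to its cut-off corner, with all the bars gathered there (height (world z) of tray_corner above 0.05 m and angle between tray_floor's own z axis and vertical between 0.4 and 1.1 rad and angle between tray_floor's own x axis and vertical below 1.4208 rad and angle between tray_floor's own y axis and vertical above 1.7208 rad and contact force between the fingers and tray above 1 N and contact force between tray and weight_block below 0.1 N and distance between each of bar_1_center, bar_2_center, bar_3_center and tray_corner below 0.06 m), for 0.2 s.
At the end, for the whole second after the job is handed in: Weight released in its own well (foot within 6 mm, upright to 7 deg). Tray gripped, off the block, its cut corner over 50 mm above the bench, tilted 23 to 63 deg, both sides sloping at least 9 deg down to that corner, all three bars' centres within 60 mm of the corner point (all of step 1 and all of step 2); the arm keeps its last pose, push and grip.
It fails at once if a stir bar leaves the tray (distance between any of bar_1_center, bar_2_center, bar_3_center and tray_floor above 0.11 m).
It fails at once if another thing on the bench is pushed more than 30 mm (distance of any of timer, marker_black, tweezers, comb_clear, weigh_boat from where it was at the start of the episode above 0.03 m).
It also fails if it takes over 58 s, if anything falls off the work surface, if the arm or the gripper's body presses on something with over 40 N, if the wrist force passes 120 N, or if a joint passes its speed limit or range.

## Robot

A 7-joint arm with a two-finger parallel gripper is mounted at the origin on a cart in front of the work surface, level with it; the furniture and walls round the work are solid. World frame = base frame: x ahead of the robot, y to its left, z up, the work surface at z = 0. Lengths are in m, angles in degrees, forces in N, time in s.
With the tool pointing down it reaches from about 0.425 to 0.875 m from the base axis. Payload 4.7 kg.
Tool frame: the origin (TCP) lies midway between the tips of the shut fingers; the grasp point (between the pads) lies 19 mm behind it; y points along the fingers, x is the direction in which the jaws open and shut, and the axes are right-handed (so a half turn about y gives the same grasp; the last joint's range is limited). The gripper opens to 87 mm and grips with 3 to 60 N. Pads are 19 mm wide; open, the fingers measure 117 mm over their backs; the gripper's body (75 mm by 190 mm) begins 51 mm behind the grasp point.
Start: joints at [-67.202, 18.392, -4.016, 83.108, 1.295, 78.541, -3.26], TCP at [0.243, 0.603, 0.183] pointing down, gripper open.
Joint ranges: [-163.93, 163.93], [-17.29, 119.83], [-79.2, 71.16], [3.27, 140.29], [-89.18, 269.18], [5.43, 117.66], [-154.24, 154.24]. Speed limits (degrees/s): [147.25, 147.25, 180, 180, 180, 180, 180].

## Interface

Orientations are given as [roll, pitch, yaw] about the fixed x, y, z axes, in that order (R = Rz(yaw) Ry(pitch) Rx(roll)).
In Python, from cell import env gives the robot as it stands.
- The arm moves only by the tool carry_out, never from a script. Its argument "targets" is a list of rows, each a list of 2 entries, a list of its own where there are three numbers: the shift along the tool's x, y, z in mm, then the turn, a rotation vector about the tool's x, y, z in degrees. A call has 1 to 12 rows; each row shifts and turns the commanded pose from where the row before left it, along the tool's axes as they then stand; what a row does not reach is not made up. A row lasts 1/10 s, in which the tool goes at most 50 mm and 8.59 degrees, less where a joint would pass 70% of its speed; a pose out of reach is approached as far as the arm can. A call with a gripper value outside its range is refused whole. "jaw" is the opening, from 0 (shut) to 1 (fully open), set as the call begins (left out, the last holds). The fingers move at their own pace and stop on an object; "squeeze" is the grip in N (left out, the last holds). Time passes only in rows, so rows that do not move let the fingers close. It gives the time, the measured TCP pose, the force and the opening at its end, in the units of the state.
- env.get_obs(): the state, without advancing time (a new reading comes with each control period).
- env.read_camera(name): name is "scene" or "top"; returns the picture (384x512x3 uint8, red, green, blue); there is no depth.
- env.get_calibration(name): a dict with "fx", "fy", "cx", "cy" (pixels), "R" (3x3) and "t" (3): a world point X has camera coordinates R X + t. Camera axes: x right, y down, z forward; pixel columns grow to the right and rows downward; lengths in m; the calibration is good to about 2 mm. A picture is of the moment at which its call begins. get_calibration takes no time and is no camera call.
- env.sign_off(): hands the job in, once; it reports no verdict.
Trained networks look in the newest picture that a camera, given by its name, has taken for a name from the list of things; names that differ only in an ending like _2 or _b are one class to them, and where a whole thing is asked for, a point or a joint stands for the part that bears it (a point fixed in the world has none). Each returns a list of dicts, best first, with "p" (0 to 1); they miss things now and then, are a little off and sometimes report something else, mostly with a low value. They report only what shows in the picture. A call takes as long as a camera call.
- env.outline_of(camera, label): "mask" (384x512 bool, what is visible of it) and "xy" ([column, row] in pixels, amid what is visible of it).
The state is a dict: "time_s": time; "qpos": joint angles; "joint_velocities": joint speeds; "effort": joint torques, N m; "tool_pos": TCP position; "tool_rot": TCP orientation; "force": force on the tool from outside, world axes, zero at the start; "wrist_torque": the same for the moment, N m; "grip_width": finger opening in m.
Only numpy, scipy, OpenCV 4.12 (cv2) and the standard library are available. Lean on these libraries where they do the work, as an engineer would, in place of code of your own. Each camera call takes 0.05 s, during which the arm holds its last target.

## Working session

There is one attempt and no reset: what is moved stays moved. The work goes in short steps, Python scripts to look and compute and a tool call to move; the robot and the scene stay as the last step left them, time stands still between calls to the robot, and variables do not carry over. Pictures are saved under pics/ and viewed, and the job is handed in when it is done.

Besides the shell and the picture viewer there is one more tool, called after "Request:" as name([rows], argument=value, ...), one row to a line, values as JSON. carry_out: Moves the arm, as the interface text tells. Its arguments: {"type":"object","properties":{"targets":{"type":"array","items":{"type":"array"}},"jaw":{"type":"number"},"squeeze":{"type":"number"}},"required":["targets"]}

```bash
ls; mkdir -p pics
cat > h.py <<'E'
import numpy as np, cv2
from cell import env
from scipy.spatial.transform import Rotation as Ro
def ray(cam,u,v,z):
    c=env.get_calibration(cam);R=np.array(c['R']);t=np.array(c['t'])
    o=-R.T@t; d=R.T@np.array([(u-c['cx'])/c['fx'],(v-c['cy'])/c['fy'],1])
    return o+d*(z-o[2])/d[2]
def proj(cam,X):
    c=env.get_calibration(cam);p=np.array(c['R'])@np.array(X)+np.array(c['t'])
    return np.array([c['fx']*p[0]/p[2]+c['cx'],c['fy']*p[1]/p[2]+c['cy']])
def snap(cam,name,s=1.5):
    im=env.read_camera(cam); cv2.imwrite('pics/'+name,cv2.resize(im[:,:,::-1],None,fx=s,fy=s,interpolation=cv2.INTER_CUBIC)); return im
E
python3 - <<'E'
from h import *
for c in('scene','top'):
    im=snap(c,c+'0.png'); k=env.get_calibration(c); print(c,k['fx'],-np.array(k['R']).T@k['t'],np.array(k['R'])[2])
    np.save(c+'0.npy',im)
    for l in ('tray','weight','weight_block','tray_handle','weight_knob','bar_1_center','timer'):
        for d in env.outline_of(c,l)[:4]: print(c,l,round(d['p'],2),d['xy'],d['mask'].sum())
print(env.get_obs())
E
```

```text
pics
scene 494.68774161312433 [-0.44806068  1.01267175  0.99938307] [ 0.59073998 -0.59321591 -0.5469197 ]
scene tray 0.81 [216.8, 239.6] 1398
scene weight_block 0.72 [293.8, 193.5] 758
scene tray_handle 0.77 [218.9, 238.6] 1463
scene weight_knob 0.67 [230.5, 241.4] 96
scene timer 0.59 [223.8, 196.7] 173
top 448.9376896392649 [3.64863448e-01 1.13139840e-03 1.45544909e+00] [ 0.13146247 -0.01550768 -0.99119984]
top weight_block 0.65 [304.1, 205.1] 1251
top tray_handle 0.85 [187.4, 201.6] 1760
top tray_handle 0.16 [300.4, 203.8] 1305
top weight_knob 0.71 [358.9, 250.1] 317
top weight_knob 0.53 [192.4, 222.6] 45
top weight_knob 0.24 [302.9, 204.9] 1245
top bar_1_center 0.62 [188.3, 202.5] 1975
top bar_1_center 0.58 [305.0, 203.5] 1327
top timer 0.74 [246.6, 149.8] 328
{'time_s': 0.8, 'qpos': array([-67.19963786,  18.39067362,  -4.0161003 ,  83.10599583,
         1.29331364,  78.5416084 ,  -3.25851669]), 'joint_velocities': array([-0.01117156,  0.10730051, -0.05344599, -0.05244602,  0.03230726,
        0.0065571 ,  0.01027949]), 'effort': array([-2.94199535e-04, -4.91038764e+01, -4.03342545e-01, -3.12753332e+01,
       -6.38534641e-02,  3.34512990e-02,  1.58536693e-05]), 'tool_pos': array([0.24344581, 0.60272523, 0.18341434]), 'tool_rot': array([-9.00010565e+01, -6.75937608e-03,  6.80095483e+01]), 'force': array([-0.11619255,  0.39884466, -0.21712353]), 'wrist_torque': array([-0.07087295,  0.07054154,  0.02128204]), 'grip_width': 0.08700845127391046}
```

View pics/top0.png

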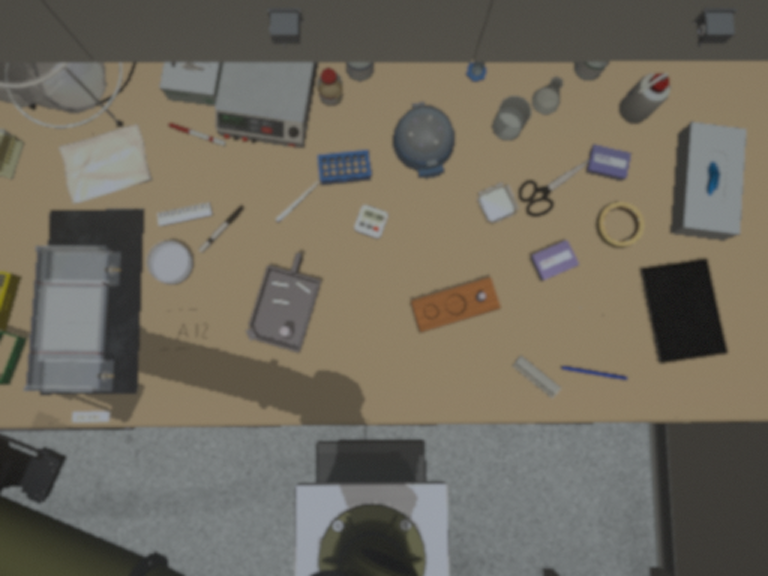

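View pics/scene0.png

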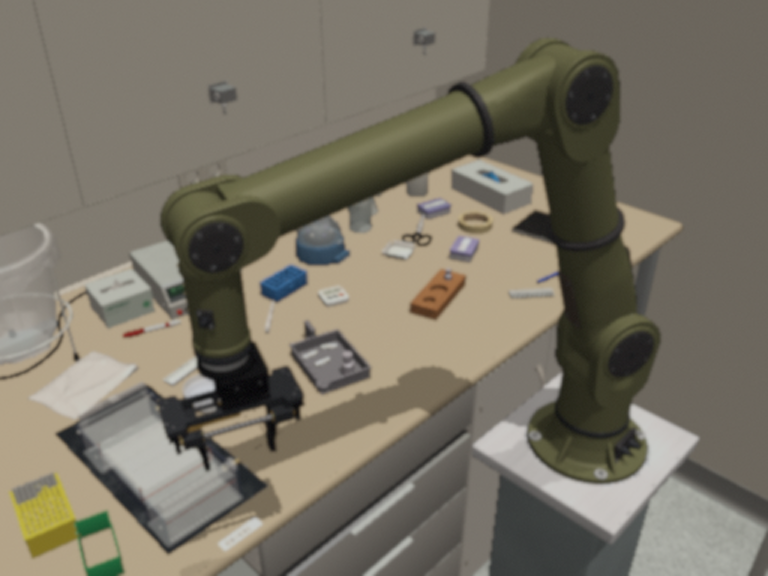

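Run:
```python
from h import *
a=np.load('top0.npy')[150:280,120:390]; cv2.imwrite('pics/topz.png',cv2.resize(a[:,:,::-1],None,fx=2.96,fy=2.96,interpolation=cv2.INTER_CUBIC))
a=np.load('scene0.npy')[150:300,150:350]; cv2.imwrite('pics/scz.png',cv2.resize(a[:,:,::-1],None,fx=4,fy=4,interpolation=cv2.INTER_CUBIC))
```

```text
(no output)
```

The top view shows the tray at about (285,305)/1.5 with its fin pointing away from the robot. The weight is in the tray's near-right corner, the three bars are farther back, and the block is at about (455,303)/1.5.

View pics/topz.png

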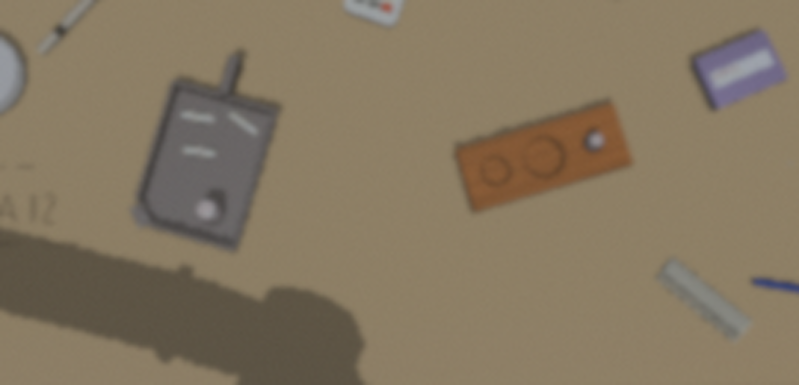

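View pics/scz.png

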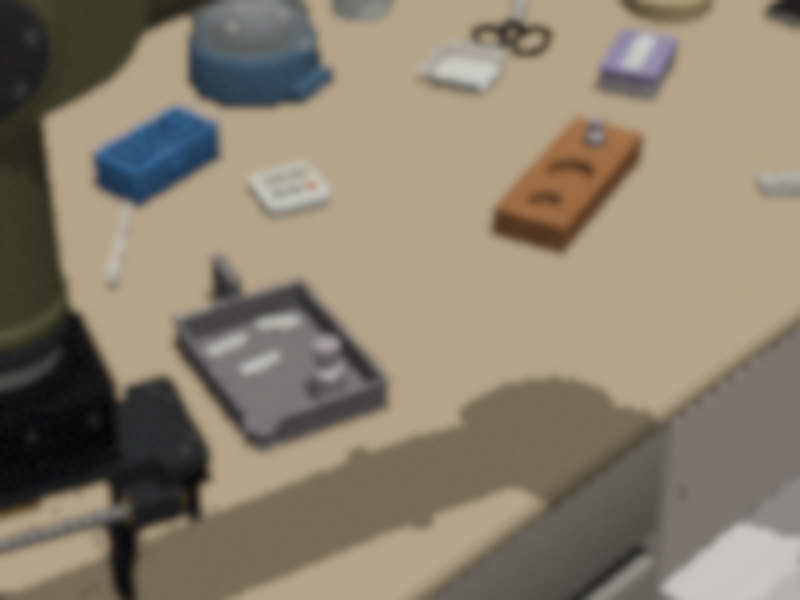

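Run:
```python
from h import *
# block fit top face z=.03; tray rim
env.read_camera('top')
for l in('weight_block','tray','weight_knob','marker_black','tweezers','weigh_boat','comb_clear','timer'):
    for d in env.outline_of('top',l)[:3]:
        m=d['mask'].astype(np.uint8); c,_=cv2.findContours(m,0,2); c=max(c,key=cv2.contourArea)
        r=cv2.minAreaRect(c); print(l,round(d['p'],2),r, ray('top',*r[0],.015).round(4))
```

```text
weight_block 0.63 ((302.8539123535156, 202.79464721679688), (23.90878677368164, 57.80613327026367), 73.0091781616211) [ 0.527  -0.1825  0.015 ]
tray 0.68 ((189.5843963623047, 199.61305236816406), (38.26175308227539, 63.487422943115234), 16.389541625976562) [0.54   0.1832 0.015 ]
tray 0.26 ((330.9000244140625, 134.30001831054688), (23.702320098876953, 22.807889938354492), 63.43495178222656) [ 0.7541 -0.2806  0.015 ]
weight_knob 0.63 ((189.75, 221.25001525878906), (5.656853675842285, 4.949747085571289), 45.0) [0.4701 0.182  0.015 ]
marker_black 0.69 ((190.25, 221.25001525878906), (7.77817440032959, 7.071067810058594), 45.0) [0.4701 0.1804 0.015 ]
marker_black 0.64 ((146.67616271972656, 152.6663818359375), (4.402468204498291, 41.07624435424805), 43.36341857910156) [0.6954 0.3246 0.015 ]
tweezers 0.72 ((331.5000305175781, 134.50001525878906), (22.807889938354492, 21.913467407226562), 63.43495178222656) [ 0.7534 -0.2826  0.015 ]
tweezers 0.43 ((192.25001525878906, 138.25), (4.949747562408447, 25.455841064453125), 45.0) [0.743  0.1765 0.015 ]
tweezers 0.21 ((189.94866943359375, 199.29188537597656), (38.45172882080078, 63.22846603393555), 17.10272979736328) [0.541  0.1821 0.015 ]
weigh_boat 0.64 ((331.0000305175781, 135.00001525878906), (23.25510597229004, 22.360679626464844), 63.43495178222656) [ 0.7517 -0.2809  0.015 ]
comb_clear 0.53 ((355.8583984375, 250.37608337402344), (35.46517562866211, 9.595352172851562), 41.18592834472656) [ 0.3729 -0.3485  0.015 ]
timer 0.63 ((246.75, 147.75001525878906), (17.708751678466797, 17.39252471923828), 18.43494987487793) [ 0.7101 -0.0023  0.015 ]
```

The zoomed views confirm the layout: the cut corner is lower left near zoom (140,215) and the weight is at (207,208). The three bars are at (198,117), (243,123) and (199,152), and the medium well is at (496,170). Next I'll fit the block and tray outlines in both cameras.

```bash
cat > fit.py <<'E'
from h import *
from scipy.optimize import minimize
S=8
def poly(pts,cam,off):
    p=np.array([proj(cam,x) for x in pts])
    return p
def render(cam,pts,shape,sub):
    x0,y0,x1,y1=sub
    p=np.array([proj(cam,x) for x in pts]); h=cv2.convexHull(p.astype(np.float32))[:,0]
    m=np.zeros(((y1-y0)*S,(x1-x0)*S),np.uint8)
    cv2.fillPoly(m,[np.round(((h-[x0,y0])+.5)*S*16-8).astype(np.int32)],255,shift=4)
    m=cv2.resize(m,(x1-x0,y1-y0),interpolation=cv2.INTER_AREA)/255.
    return cv2.GaussianBlur(m,(0,0),1.0)
def fit(cam,soft,sub,pts_local,x0,free_fin=None):
    def T(q): 
        c,s=np.cos(q[2]),np.sin(q[2]); R=np.array([[c,-s,0],[s,c,0],[0,0,1]])
        return [pl@R.T+[q[0],q[1],0] for pl in pts_local]
    def cost(q):
        m=0
        for pl in T(q): m=np.maximum(m,render(cam,pl,None,sub))
        return ((m-soft)**2).sum()
    best=None
    sim=np.array([x0]+[np.array(x0)+d for d in np.diag([.012,.012,.12])])
    r=minimize(cost,x0,method='Nelder-Mead',options=dict(initial_simplex=sim,xatol=1e-5,fatol=1e-3,maxiter=300))
    return r.x,r.fun
def box(x0,x1,y0,y1,z0,z1): return np.array([[x,y,z] for x in(x0,x1) for y in(y0,y1) for z in(z0,z1)])
E
cat > m1.py <<'E'
from fit import *
ims={}
for c in('top','scene'):
    ims[c]=np.mean([env.read_camera(c).astype(float) for _ in range(3)],0); np.save(c+'_avg.npy',ims[c])
blk=[box(-.035,.035,-.09,.09,0,.03)]
a=[]
for c in('top','scene'):
    im=ims[c]; rg=np.log(im[:,:,0]+1)-np.log(im[:,:,2]+1)
    X=proj(c,[.527,-.1825,.015]); sub=[int(X[0])-45,int(X[1])-45,int(X[0])+45,int(X[1])+45]
    v=rg[sub[1]:sub[3],sub[0]:sub[2]]
    bg=np.median(v); fg=np.median(v[38:52,38:52]) ; fg=np.percentile(v,97)
    soft=np.clip((v-bg)/(fg-bg),0,1); soft[soft<.25]=0
    n,l=cv2.connectedComponents((soft>.3).astype(np.uint8)); k=l[40:50,40:50].max()
    keep=cv2.dilate((l==k).astype(np.uint8),np.ones((5,5))); soft*=keep; soft=np.where(soft>.7,1,soft)
    if 1:
        f=cv2.morphologyEx((soft>.5).astype(np.uint8),cv2.MORPH_CLOSE,np.ones((9,9))); soft=np.maximum(soft,cv2.erode(f,np.ones((3,3))))
    q,f=fit(c,soft,sub,blk,[.527,-.1825,np.radians(17)]); print(c,'block',q[:2].round(4),np.degrees(q[2]).round(2),f)
    R=Ro.from_euler('z',q[2]).as_matrix(); print('well',(R@[0,.055,0]+[q[0],q[1],0]).round(4))
    cv2.imwrite('pics/soft_%s.png'%c,cv2.resize((soft*255).astype(np.uint8),None,fx=5,fy=5))
E
python3 m1.py
```

```text
top block [ 0.5276 -0.1837] 16.02 19.587541884880714
well [ 0.5124 -0.1308  0.    ]
scene block [ 0.5282 -0.1861] 17.81 38.29680096863026
well [ 0.5114 -0.1338  0.    ]
```

```bash
cat > m2.py <<'E'
from fit import *
print('well px',ray('top',496/2.96+120-.3,170/2.96+150-.3,.03).round(4), 'scene rim',)
tray=[box(-.078,.078,-.058,.058,0,.03), box(.078,.121,-.006,.006,.008,.05)]
# cut corner
b=[]
for z in(0,.03):
    b+= [[.078,.058,z],[.078,-.058,z],[-.078,-.058,z],[-.078,.0364,z],[-.0564,.058,z]]
tray[0]=np.array(b)
for c in('top','scene'):
    im=np.load(c+'_avg.npy'); rg=np.log(im[:,:,0]+1)-np.log(im[:,:,2]+1)
    X=proj(c,[.54,.183,.015]); h=40; sub=[int(X[0])-h,int(X[1])-h,int(X[0])+h,int(X[1])+h]
    v=rg[sub[1]:sub[3],sub[0]:sub[2]]
    bg=np.percentile(v,85); fg=np.percentile(v,10); print(bg,fg)
    soft=np.clip((v-bg)/(fg-bg),0,1); soft[soft<.3]=0
    n,l=cv2.connectedComponents((soft>.4).astype(np.uint8)); k=l[h-3:h+3,h-3:h+3].max()
    keep=cv2.dilate((l==k).astype(np.uint8),np.ones((5,5))); soft*=keep; soft=np.where(soft>.75,1,soft)
    f=cv2.morphologyEx((soft>.5).astype(np.uint8),cv2.MORPH_CLOSE,np.ones((9,9))); soft=np.maximum(soft,cv2.erode(f,np.ones((5,5))))
    cv2.imwrite('pics/softt_%s.png'%c,cv2.resize((soft*255).astype(np.uint8),None,fx=5,fy=5))
    q,f=fit(c,soft,sub,tray,[.535,.185,np.radians(-18)]); print(c,'tray',q[:2].round(4),np.degrees(q[2]).round(2),f)
    R=Ro.from_euler('z',q[2]).as_matrix(); print('handle',(R@[.1,0,0]+[q[0],q[1],0]).round(4))
    # knob: brightest blob near
    g=im.mean(2); P=proj(c,[.47,.182,.057]); a=g[int(P[1])-8:int(P[1])+9,int(P[0])-8:int(P[0])+9]
    print(a.round(0).astype(int) if c=='top' else '',P.astype(int))
E
python3 m2.py
python3 - <<'E'
import cv2,numpy as np
a=cv2.imread('pics/softt_top.png');b=cv2.imread('pics/softt_scene.png');cv2.imwrite('pics/st.png',np.hstack([a,b]))
E
```

```text
well px [ 0.5118 -0.1304  0.03  ] scene rim
0.33227544799459974 0.03822121282019797Traceback (most recent call last):
  File "m2.py", line 19, in <module>
    q,f=fit(c,soft,sub,tray,[.535,.185,np.radians(-18)]); print(c,'tray',q[:2].round(4),np.degrees(q[2]).round(2),f)
        ~~~^^^^^^^^^^^^^^^^^^^^^^^^^^^^^^^^^^^^^^^^^^^^^
  File "fit.py", line 24, in fit
    r=minimize(cost,x0,method='Nelder-Mead',options=dict(initial_simplex=sim,xatol=1e-5,fatol=1e-3,maxiter=300))
    res = _minimize_neldermead(fun, x0, args, callback, bounds=bounds,
                               **options)
    fsim[j] = func(sim[j])
              ~~~~^^^^^^^^
    fx = function(np.copy(x), *(wrapper_args + args))
  File "fit.py", line 20, in cost
    for pl in T(q): m=np.maximum(m,render(cam,pl,None,sub))
                                   ~~~~~~^^^^^^^^^^^^^^^^^
  File "fit.py", line 9, in render
    p=np.array([proj(cam,x) for x in pts]); h=cv2.convexHull(p.astype(np.float32))[:,0]
                ~~~~^^^^^^^
  File "h.py", line 9, in proj
    c=env.get_calibration(cam);p=np.array(c['R'])@np.array(X)+np.array(c['t'])
ValueError: time passes only in moves, steps and waits
[ WARN:0@0.019] global loadsave.cpp:275 findDecoder imread_('pics/softt_scene.png'): can't open/read file: check file path/integrity
Traceback (most recent call last):
ValueError: all the input arrays must have same number of dimensions, but the array at index 0 has 3 dimension(s) and the array at index 1 has 1 dimension(s)
```

```bash
python3 - <<'E'
import pickle
from cell import env
pickle.dump({c:env.get_calibration(c) for c in('top','scene')},open('cal.pkl','wb'))
E
sed -i 's/^def ray/import pickle\nCAL=pickle.load(open("cal.pkl","rb"))\ndef ray/; s/env.get_calibration(cam)/CAL[cam]/' h.py
python3 m2.py
python3 - <<'E'
import cv2,numpy as np
a=cv2.imread('pics/softt_top.png');b=cv2.imread('pics/softt_scene.png');cv2.imwrite('pics/st.png',np.hstack([a,b]))
E
```

```text
well px [ 0.5118 -0.1304  0.03  ] scene rim
0.33227544799459974 0.03822121282019797
top tray [0.5209 0.1864] -16.7 41.38806247489816
handle [0.6167 0.1576 0.    ]
[[102 102 102 102 102 102 102 103 103 102 101 101 101 101 101 101 102]
 [102 102 102 102 102 103 102 102 102 101  97  95  93  92  95  97 101]
 [102 102 102 102 102 102 103 102 102  98  91  83  80  81  84  89  96]
 [102 101 103 102 102 102 103 101 100  95  86  77  74  73  75  82  92]
 [102 103 103 102 103 103 102 103 101  94  85  78  74  72  72  78  90]
 [103 102 103 102 103 103 105 109 112 110 104  94  83  75  73  78  90]
 [102 102 102 103 103 105 110 121 130 134 130 118 101  82  73  78  89]
 [102 102 103 103 103 107 118 132 142 146 145 136 116  93  78  78  89]
 [102 102 103 103 103 110 124 139 148 150 150 143 123 100  86  81  90]
 [103 103 103 103 105 109 124 140 148 151 151 143 124 104  89  84  92]
 [103 103 103 103 104 106 116 130 142 147 146 136 120 104  92  88  95]
 [100 100 102 103 103 103 107 117 127 132 130 121 109 100  92  93  99]
 [ 92  94  97 100 102 103 103 106 108 110 107 102  96  93  91  96 101]
 [ 80  83  88  96 100 101 101 100  99  97  94  91  91  92  95 100 103]
 [ 73  75  79  87  92  93  93  94  95  96  95  94  96  98 100 103 104]
 [ 76  74  75  77  79  80  81  83  87  91  93  95  99 101 103 103 103]
 [ 87  84  80  77  75  74  74  74  77  79  82  87  93  97  99  99 100]] [188 220]
0.2718357045293675 0.022721228359058817
scene tray [0.5226 0.1819] -17.8 60.11644817102173
handle [0.6178 0.1513 0.    ]
 [229 236]
```

View pics/st.png

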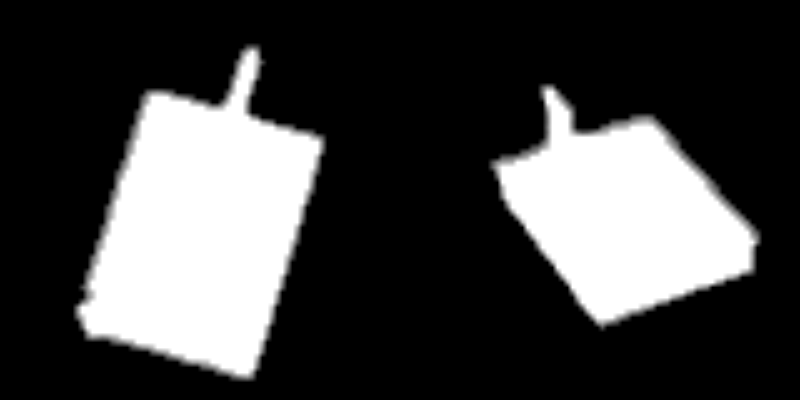

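```bash
cat >> h.py <<'E'
def shift(target):
    o=env.get_obs(); R=Ro.from_euler('xyz',o['tool_rot'],degrees=True).as_matrix()
    return (R.T@(np.array(target)-o['tool_pos'])*1000).round(1)
E
python3 - <<'E'
from h import *
k=ray('top',189.3,220.7,.055); print(k)
print(ray('scene',229,236,.055))
print(shift([k[0],k[1],.12]), shift([k[0],k[1],.034]))
tr=np.array([.5215,.185]);R=Ro.from_euler('z',-17,degrees=True).as_matrix()[:2,:2]
print('weight in tray',R.T@(k[:2]-tr))
E
```

```text
[0.46892605 0.17841499 0.055     ]
[0.47443201 0.18182177 0.055     ]
[-309.    63.4 -367.9] [-309.   149.4 -367.9]
weight in tray [-0.04835144 -0.02166841]
```

Request:
carry_out([
  [[-25.75,5.3,-30.65],[0,0,0]],
  [[-25.75,5.3,-30.65],[0,0,0]],
  [[-25.75,5.3,-30.65],[0,0,0]],
  [[-25.75,5.3,-30.65],[0,0,0]],
  [[-25.75,5.3,-30.65],[0,0,0]],
  [[-25.75,5.3,-30.65],[0,0,0]],
  [[-25.75,5.3,-30.65],[0,0,0]],
  [[-25.75,5.3,-30.65],[0,0,0]],
  [[-25.75,5.3,-30.65],[0,0,0]],
  [[-25.75,5.3,-30.65],[0,0,0]],
  [[-25.75,5.3,-30.65],[0,0,0]],
  [[-25.75,5.3,-30.65],[0,0,0]],
], jaw=1, squeeze=8)

```text
time_s: 2.75
tool_pos: [0.4695, 0.1771, 0.12]
tool_rot: [-90.0, -0.1, 68.0]
force: [1.1, 0.2, 1.0]
grip_width: 0.0869
```

Run:
```python
from h import *
o=env.get_obs(); print(o['tool_pos'],o['tool_rot'],o['time_s'])
print(shift([.4689,.1784,.034]))
snap('scene','s1.png');snap('top','t1.png')
im=env.read_camera('scene')[170:290,150:310]; cv2.imwrite('pics/s1z.png',cv2.resize(im[:,:,::-1],None,fx=4.5,fy=4.5,interpolation=cv2.INTER_CUBIC))
print(proj('scene',o['tool_pos']),proj('scene',[.4689,.1784,.049]))
```

```text
[0.4694872  0.17707704 0.11995991] [-9.00320683e+01 -5.58088141e-02  6.80134355e+01] 2.75
[ 0.9 86.   1.1]
[230.58125065 219.13480289] [231.05723707 237.78869673]
```

View pics/s1z.png

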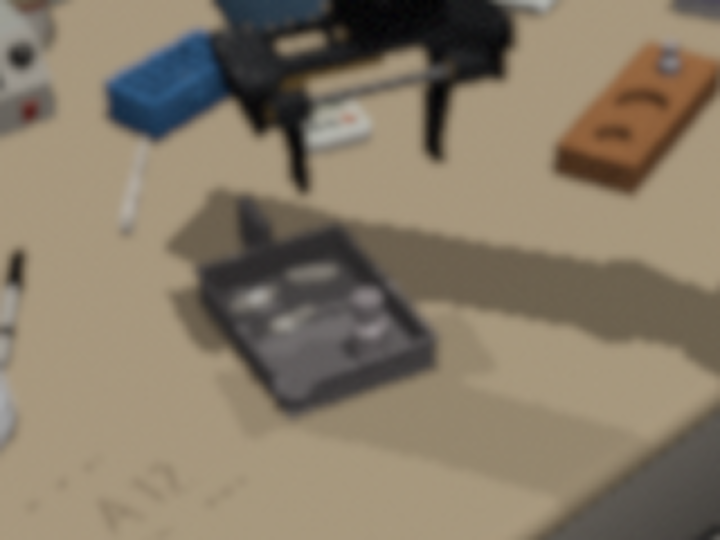

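The scene zoom shows the open gripper above the tray, with the knob at about pixel (231.5,236). The projection predicted (231,238), so they agree. Going down.

Request:
carry_out([
  [[0.2,22,0.3],[0,0,0]],
  [[0.2,22,0.3],[0,0,0]],
  [[0.2,22,0.3],[0,0,0]],
  [[0.3,12,0.2],[0,0,0]],
  [[0,8,0],[0,0,0]],
  [[0,0,0],[0,0,0]],
])

```text
time_s: 3.5
tool_pos: [0.4675, 0.1801, 0.0332]
tool_rot: [-90.0, 0.0, 68.1]
force: [-0.0, -0.4, -0.8]
grip_width: 0.0872
```

Request:
carry_out([
  [[0,0,0],[0,0,0]],
  [[0,0,0],[0,0,0]],
  [[0,0,0],[0,0,0]],
  [[0,0,0],[0,0,0]],
  [[0,0,0],[0,0,0]],
  [[0,0,0],[0,0,0]],
  [[0,0,0],[0,0,0]],
  [[0,0,0],[0,0,0]],
], jaw=0.1, squeeze=5)

```text
time_s: 4.3
tool_pos: [0.4681, 0.1797, 0.0338]
tool_rot: [-90.0, -0.0, 68.0]
force: [0.1, 0.6, 0.2]
grip_width: 0.0309
```

Request:
carry_out([
  [[0,0,0],[0,0,0]],
  [[0,0,0],[0,0,0]],
  [[0,0,0],[0,0,0]],
  [[0,0,0],[0,0,0]],
])

```text
time_s: 4.7
tool_pos: [0.4681, 0.1797, 0.0338]
tool_rot: [-90.0, -0.0, 68.0]
force: [-1.0, 0.8, 0.7]
grip_width: 0.0097
```

Run:
```python
from h import *
im=env.read_camera('scene')[170:290,150:310]; cv2.imwrite('pics/s2z.png',cv2.resize(im[:,:,::-1],None,fx=4.5,fy=4.5,interpolation=cv2.INTER_CUBIC))
print(env.get_obs())
```

```text
{'time_s': 4.75, 'qpos': array([-38.561209  ,   7.86579523,  15.52962928, 114.40959904,
        -2.47807638,  58.03304376,  46.15032638]), 'joint_velocities': array([-0.14800205, -0.11100381, -0.05159329,  0.07351235,  0.11082906,
       -0.04132573, -0.05980234]), 'effort': array([ 1.05071555e-03, -3.33594418e+01,  1.19455118e+00, -2.69996667e+01,
       -1.12283111e-02,  8.17933492e-02, -6.80301213e-06]), 'tool_pos': array([0.46805538, 0.17972594, 0.03374311]), 'tool_rot': array([-8.99979647e+01, -1.18428014e-03,  6.80084820e+01]), 'force': array([ 0.2876981 , -0.33691736,  0.34968426]), 'wrist_torque': array([-0.01703234, -0.02940186, -0.00429135]), 'grip_width': 0.009302918187040623}
```

View pics/s2z.png

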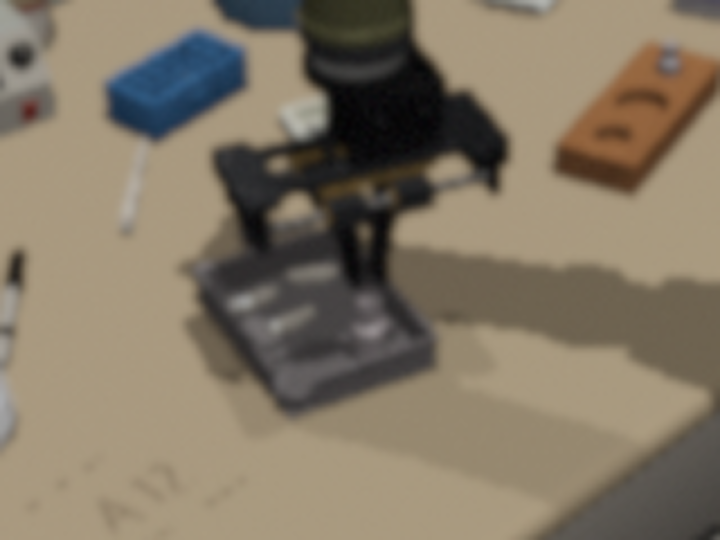

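Run:
```python
from h import *
P=env.get_obs()['tool_pos']; p=proj('scene',P); print(p,(p-[150,170])*4.5, 'top',proj('top',P))
for c in('scene','top'):
  im=env.read_camera(c)
  for d in env.outline_of(c,'weight_knob')[:3]: print(c,d['p'],d['xy'],d['mask'].sum())
im=im[150:280,120:250]; cv2.imwrite('pics/t2z.png',cv2.resize(im[:,:,::-1],None,fx=4.5,fy=4.5,interpolation=cv2.INTER_CUBIC))
d=np.load('scene_avg.npy')[170:290,150:310]; cv2.imwrite('pics/s0z.png',cv2.resize(d[:,:,::-1].astype(np.uint8),None,fx=4.5,fy=4.5,interpolation=cv2.INTER_CUBIC))
```

```text
[231.07434649 241.92591075] [364.83455922 323.66659839] top [189.72955651 221.47051023]
scene 0.47 [228.8, 242.6] 96
top 0.64 [302.6, 201.4] 1227
```

View pics/t2z.png

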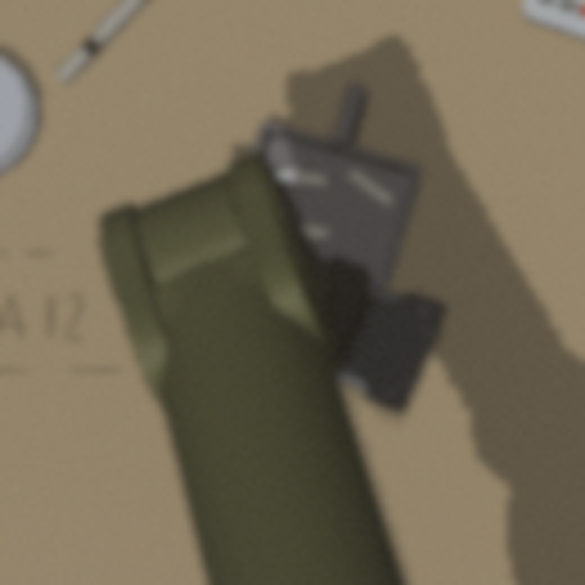

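View pics/s0z.png

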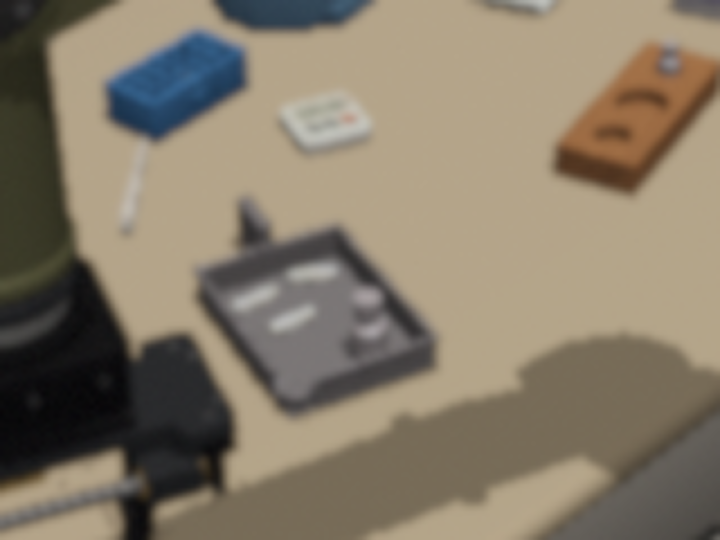

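Run:
```python
from h import *
p=proj('scene',[.2434,.6027,.1834]); print('start TCP px*1.5',p*1.5)
for xyz in ([.468,.18,.034],[.468,.18,.06],[.4689,.1784,.057],[.4689,.1784,.041]): print(xyz,((proj('scene',xyz)-[150,170])*4.5).round(0))
im=np.load('scene0.npy')[250:340,100:220]; cv2.imwrite('pics/s00.png',cv2.resize(im[:,:,::-1],None,fx=6,fy=6,interpolation=cv2.INTER_CUBIC))
im=env.read_camera('scene')[190:260,190:270]; cv2.imwrite('pics/s3z.png',cv2.resize(im[:,:,::-1],None,fx=8,fy=8,interpolation=cv2.INTER_CUBIC))
print((proj('scene',[.468,.18,.034])-[190,190])*8,(proj('scene',[.2434,.6027,.1834])-[100,250])*6)
```

```text
start TCP px*1.5 [241.10801029 475.09042604]
[0.468, 0.18, 0.034] [365. 324.]
[0.468, 0.18, 0.06] [364. 294.]
[0.4689, 0.1784, 0.057] [364. 296.]
[0.4689, 0.1784, 0.041] [365. 314.]
[328.16982216 415.26132044] [364.43204118 400.36170417]
```

View pics/s00.png

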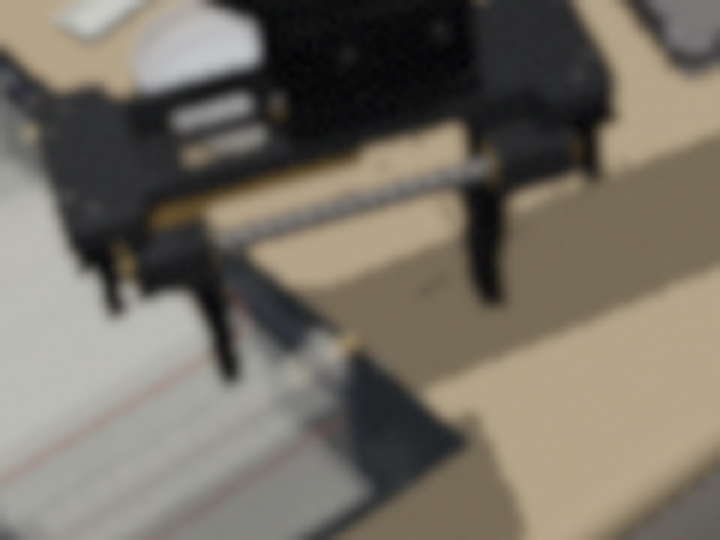

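View pics/s3z.png

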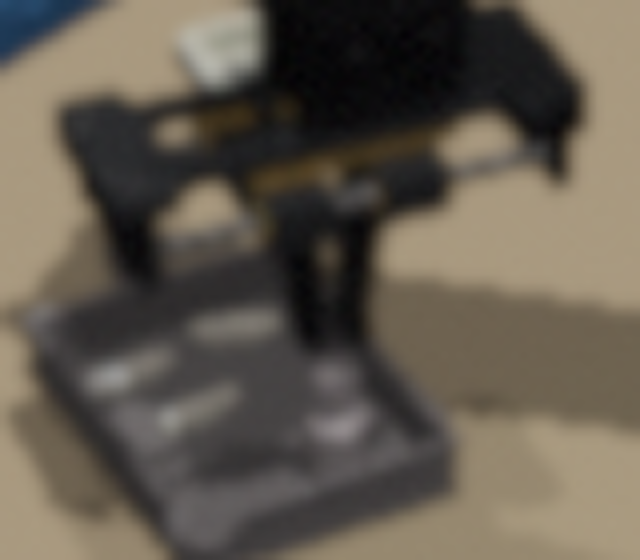

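Something doesn't add up: the jaws closed to 9 mm on nothing. In both poses the visible fingertips sit about 25 mm above the projected TCP, so the real tips are about 25 mm behind the reported point. The tips were therefore above the knob top. I'll open, go down about 23 mm more and close again, checking force and width.

Request:
carry_out([
  [[0,0,0],[0,0,0]],
  [[0,0,0],[0,0,0]],
  [[0,0,0],[0,0,0]],
  [[0,0,0],[0,0,0]],
  [[0,0,0],[0,0,0]],
  [[0,0,0],[0,0,0]],
  [[0,0,0],[0,0,0]],
  [[0,0,0],[0,0,0]],
], jaw=0.55)

```text
time_s: 5.8
tool_pos: [0.4681, 0.1797, 0.0338]
tool_rot: [-90.0, -0.0, 68.0]
force: [0.1, 0.6, -0.3]
grip_width: 0.0475
```

Request:
carry_out([
  [[0,6,0],[0,0,0]],
  [[0,6,0],[0,0,0]],
  [[0,6,0],[0,0,0]],
  [[0,4,0],[0,0,0]],
  [[0,0,0],[0,0,0]],
])

```text
time_s: 6.3
tool_pos: [0.4674, 0.1794, 0.0108]
tool_rot: [-89.9, 0.1, 68.0]
force: [0.3, -0.8, -0.9]
grip_width: 0.0479
```

Request:
carry_out([
  [[0,0,0],[0,0,0]],
  [[0,0,0],[0,0,0]],
  [[0,0,0],[0,0,0]],
  [[0,0,0],[0,0,0]],
  [[0,0,0],[0,0,0]],
  [[0,0,0],[0,0,0]],
], jaw=0.1, squeeze=5)

```text
time_s: 6.9
tool_pos: [0.4682, 0.1797, 0.0119]
tool_rot: [-90.0, -0.0, 68.0]
force: [0.7, -0.3, 0.5]
grip_width: 0.0191
```

Run:
```python
from h import *
im=env.read_camera('scene')[190:260,190:270]; cv2.imwrite('pics/s4z.png',cv2.resize(im[:,:,::-1],None,fx=8,fy=8,interpolation=cv2.INTER_CUBIC))
o=env.get_obs();print(o['grip_width'],o['force'],o['tool_pos'])
```

```text
0.019341387940217482 [0.40985345 0.53175804 0.83160252] [0.46821961 0.17972285 0.01192302]
```

View pics/s4z.png

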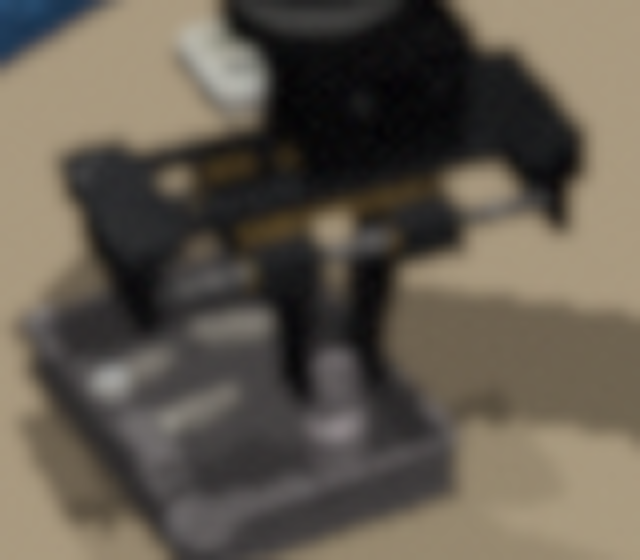

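Gripped at 19.3 mm, and the knob is 20 mm, so the 25 mm finger offset is confirmed. I'll open, turn 90° and squeeze again to centre the knob in the other direction.

Request:
carry_out([
  [[0,0,0],[0,0,0]],
  [[0,0,0],[0,0,0]],
  [[0,0,0],[0,0,0]],
  [[0,0,0],[0,0,0]],
  [[0,0,0],[0,0,0]],
], jaw=0.5)

```text
time_s: 7.45
tool_pos: [0.4681, 0.1798, 0.0117]
tool_rot: [-90.0, -0.0, 68.0]
force: [0.7, 0.4, 0.3]
grip_width: 0.0423
```

Request:
carry_out([
  [[0,0,0],[0,7.5,0]],
  [[0,0,0],[0,7.5,0]],
  [[0,0,0],[0,7.5,0]],
  [[0,0,0],[0,7.5,0]],
  [[0,0,0],[0,7.5,0]],
  [[0,0,0],[0,7.5,0]],
  [[0,0,0],[0,7.5,0]],
  [[0,0,0],[0,7.5,0]],
  [[0,0,0],[0,7.5,0]],
  [[0,0,0],[0,7.5,0]],
  [[0,0,0],[0,7.5,0]],
  [[0,0,0],[0,7.5,0]],
])

```text
time_s: 8.65
tool_pos: [0.4681, 0.1798, 0.0118]
tool_rot: [-90.0, -0.0, -22.3]
force: [-0.0, -0.4, -0.3]
grip_width: 0.0434
```

Request:
carry_out([
  [[0,0,0],[0,0,0]],
  [[0,0,0],[0,0,0]],
  [[0,0,0],[0,0,0]],
  [[0,0,0],[0,0,0]],
  [[0,0,0],[0,0,0]],
  [[0,0,0],[0,0,0]],
], jaw=0.1, squeeze=5)

```text
time_s: 9.25
tool_pos: [0.4682, 0.1797, 0.0118]
tool_rot: [-90.0, -0.0, -22.0]
force: [-0.2, -0.7, -0.5]
grip_width: 0.0194
```

Run:
```python
from h import *
im=env.read_camera('scene')[190:260,190:270]; cv2.imwrite('pics/s5z.png',cv2.resize(im[:,:,::-1],None,fx=8,fy=8,interpolation=cv2.INTER_CUBIC))
o=env.get_obs();print(o['grip_width'],o['force'],o['tool_pos'],o['tool_rot'],o['qpos'])
```

```text
0.0192269605317578 [-0.1295646  -0.52520338 -0.10645818] [0.46814493 0.17972128 0.01179016] [-8.99936848e+01 -6.90890948e-03 -2.19686094e+01] [-46.29583242   9.84094303  24.08212919 115.71341891  -4.86130704
  55.37474024 -41.73107386]
```

View pics/s5z.png

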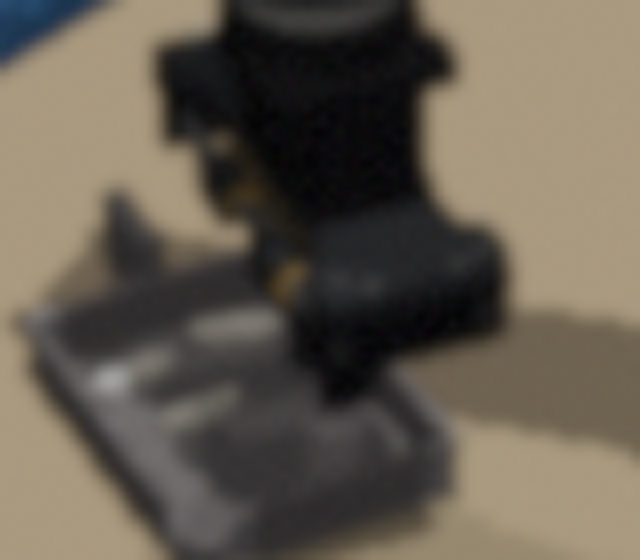

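Both squeezes held the knob at about 19.3 mm, so it is centred on the TCP. Lifting now.

Request:
carry_out([
  [[0,0,0],[0,0,0]],
  [[0,0,0],[0,0,0]],
  [[0,-10,0],[0,0,0]],
  [[0,-20,0],[0,0,0]],
  [[0,-25,0],[0,0,0]],
  [[0,-25,0],[0,0,0]],
  [[0,-15,0],[0,0,0]],
  [[0,0,0],[0,0,0]],
], squeeze=20)

```text
time_s: 10.1
tool_pos: [0.4698, 0.1806, 0.1096]
tool_rot: [-89.8, -0.2, -22.0]
force: [0.6, -0.2, -1.1]
grip_width: 0.0183
```

Run:
```python
from h import *
im=env.read_camera('scene')[170:290,150:310]; cv2.imwrite('pics/s6z.png',cv2.resize(im[:,:,::-1],None,fx=4.5,fy=4.5,interpolation=cv2.INTER_CUBIC))
o=env.get_obs();print(o['grip_width'],o['force'],o['tool_pos'],o['tool_rot'])
print(shift([.5118,-.1305,.10]))
```

```text
0.018238224039492067 [ 0.15339303  0.17195258 -1.82124078] [0.46871918 0.18011698 0.10787709] [-8.98795681e+01 -6.91050291e-02 -2.19861833e+01]
[ 156.2    7.5 -271.9]
```

View pics/s6z.png

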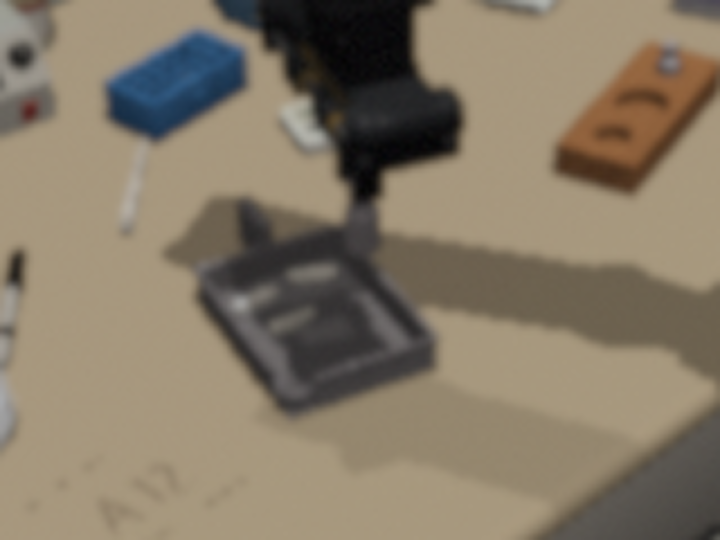

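The weight hangs below the fingers at zoom (362,225), and the tray still holds all three bars. Moving to above the medium well.

Request:
carry_out([
  [[7,0,-12],[0,0,0]],
  [[14,0,-24.3],[0,0,0]],
  [[14,0,-24.3],[0,0,0]],
  [[14,0,-24.3],[0,0,0]],
  [[14,0,-24.3],[0,0,0]],
  [[14,0,-24.3],[0,0,0]],
  [[14,0,-24.3],[0,0,0]],
  [[14,0,-24.3],[0,0,0]],
  [[14,0,-24.3],[0,0,0]],
  [[14,0,-24.3],[0,0,0]],
  [[14,0,-24.3],[0,0,0]],
  [[8,0,-15],[0,0,0]],
])

```text
time_s: 11.35
tool_pos: [0.509, -0.1326, 0.1056]
tool_rot: [-90.1, 0.1, -22.2]
force: [0.0, 0.6, -1.9]
grip_width: 0.0187
```

Request:
carry_out([
  [[0,10,0],[0,0,0]],
  [[0,10,0],[0,0,0]],
  [[0,10,0],[0,0,0]],
  [[0,0,0],[0,0,0]],
  [[0,0,0],[0,0,0]],
  [[0,0,0],[0,0,0]],
])

```text
time_s: 11.95
tool_pos: [0.5111, -0.1282, 0.077]
tool_rot: [-90.0, -0.0, -21.9]
force: [-0.3, -0.2, -1.3]
grip_width: 0.0182
```

Run:
```python
from h import *
o=env.get_obs();P=o['tool_pos'];print(o['grip_width'],o['force'],P,o['tool_rot'],o['time_s'])
im=env.read_camera('scene')
c=np.array([240,140]); s=6
z=cv2.resize(im[c[1]:c[1]+90,c[0]:c[0]+130,::-1],None,fx=s,fy=s,interpolation=cv2.INTER_CUBIC)
cv2.imwrite('pics/s7z.png',z)
f=P-[0,0,.009]; print('foot',(proj('scene',f)-c)*s,'knobtop',(proj('scene',f+[0,0,.054])-c)*s)
print('well',(proj('scene',[.5118,-.1305,.03])-c)*s)
t=env.read_camera('top'); cv2.imwrite('pics/t7.png',cv2.resize(t[150:280,220:370,::-1],None,fx=5,fy=5,interpolation=cv2.INTER_CUBIC))
print(shift([.5118,-.1305,.062]))
```

```text
0.018213428490595755 [-0.25472086 -0.16779247 -1.30639781] [ 0.51106648 -0.12816493  0.0770156 ] [-8.99822473e+01 -2.83458366e-02 -2.19327189e+01] 11.95
foot [272.64531714 302.85601459] knobtop [275.59538534 224.01463025]
well [272.28079746 354.78531773]
[ 1.3 15.2 -1.7]
```

View pics/s7z.png

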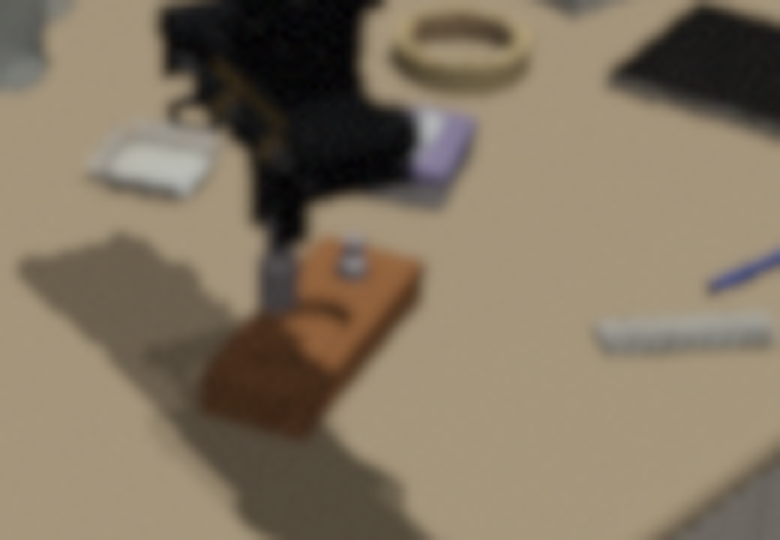

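View pics/t7.png

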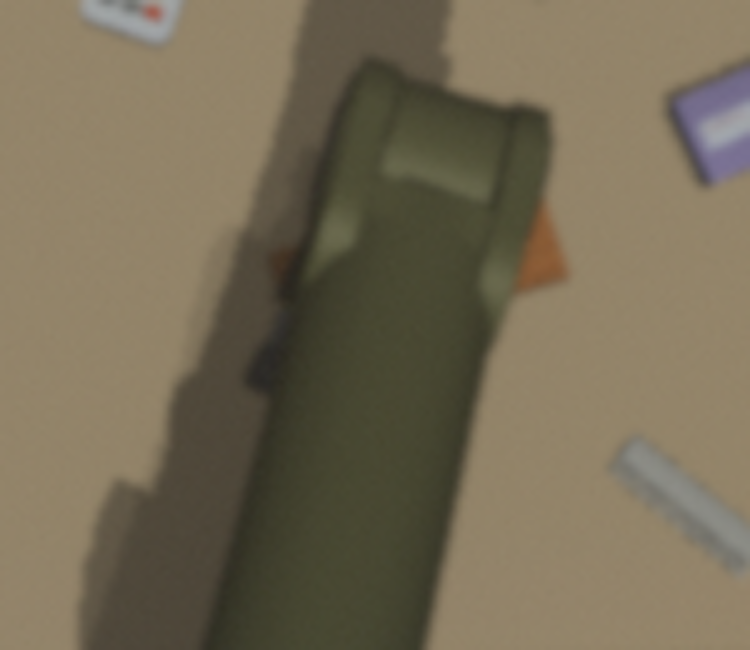

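Run:
```python
from h import *
c=np.array([240,140]); s=6
for w in([.5118,-.1305,.03],[.5124,-.1308,.03],[.5114,-.1338,.03]): print(((proj('scene',w)-c)*s).round(1))
print('cam right',np.array(CAL['scene']['R'])[0],'down',np.array(CAL['scene']['R'])[1])
im=env.read_camera('scene').astype(int)
rb=im[:,:,0]-im[:,:,2]
print('cols',list(range(278,296)))
for r in range(181,194): print(r,rb[r,278:296], im[r,278:296].mean(1).astype(int))
P=env.get_obs()['tool_pos']-[0,0,.009]
print(proj('scene',P),proj('scene',P+[0,0,.03]))
# well arcs in the original
a=np.load('scene_avg.npy'); 
cv2.imwrite('pics/w0.png',cv2.resize(a[180:220,265:325,::-1].astype(np.uint8),None,fx=12,fy=12,interpolation=cv2.INTER_CUBIC))
q=np.array([[.5118,-.1305]]); 
for t in np.arange(0,360,45): print(t,((proj('scene',[.5118+.015*np.cos(np.radians(t)),-.1305+.015*np.sin(np.radians(t)),.03])-[265,180]+.5)*12).round(0))
```

```text
[272.3 354.8]
[271.9 354.2]
[276.4 352.9]
cam right [-0.71192968 -0.70221264 -0.00731665] down [-0.37971357  0.39369061 -0.8371531 ]
cols [278, 279, 280, 281, 282, 283, 284, 285, 286, 287, 288, 289, 290, 291, 292, 293, 294, 295]
181 [41 41 41 40 39 32 20  8  3  5 15 30 44 57 68 78 81 77] [145 146 145 144 136 117  86  59  47  51  66  90 109 115 112 106 104 103]
182 [41 41 41 40 36 27 15  6  3  4 14 31 50 66 77 81 82 75] [145 145 145 142 131 110  84  66  61  63  76  94 108 111 107 104 103 101]
183 [41 41 41 40 34 23 10  5  3  4 12 31 55 74 82 84 81 69] [145 146 145 140 127 101  80  72  70  71  76  87  99 103 103 103 102  97]
184 [41 41 41 40 34 21  9  4  3  4 12 32 59 77 83 84 80 65] [145 145 145 139 123  95  76  73  75  72  73  80  92 100 103 102  98  94]
185 [40 41 41 40 35 21  7  3  3  5 12 35 63 79 84 84 79 66] [145 145 144 139 121  90  70  69  70  70  71  77  90 100 102 101  99  91]
186 [41 41 41 39 34 20  6  3  4  4 15 39 65 79 83 83 81 73] [145 146 145 139 121  89  67  66  66  65  68  78  90 100 102 102 100  96]
187 [41 40 41 39 35 20  6  4  3  4 16 41 67 79 83 82 81 80] [146 14
[... 332 characters left out ...]
9]
190 [38 40 40 40 36 24 10  6  5  8 17 32 50 59 60 61 60 64] [129 138 142 137 118  88  67  62  63  63  62  64  67  69  68  69  70  72]
191 [35 38 40 40 38 28 19 15 16 19 28 41 52 58 57 53 54 52] [114 127 133 128 107  80  62  60  60  62  62  63  64  65  64  63  59  58]
192 [32 36 39 40 38 34 30 28 30 40 48 58 64 66 67 65 61 56] [100 110 115 108  87  65  56  57  58  62  69  72  75  77  76  74  69  63]
193 [31 34 38 40 40 40 39 38 45 54 66 71 74 78 76 75 72 71] [90 93 91 83 65 54 50 52 57 67 76 84 89 89 91 88 86 80]
[285.49032311 190.3881813 ] [285.7618616  183.14289478]
0 [213. 217.]
45 [200. 236.]
90 [217. 255.]
135 [254. 263.]
180 [289. 255.]
225 [301. 235.]
270 [283. 216.]
315 [247. 208.]
```

View pics/w0.png

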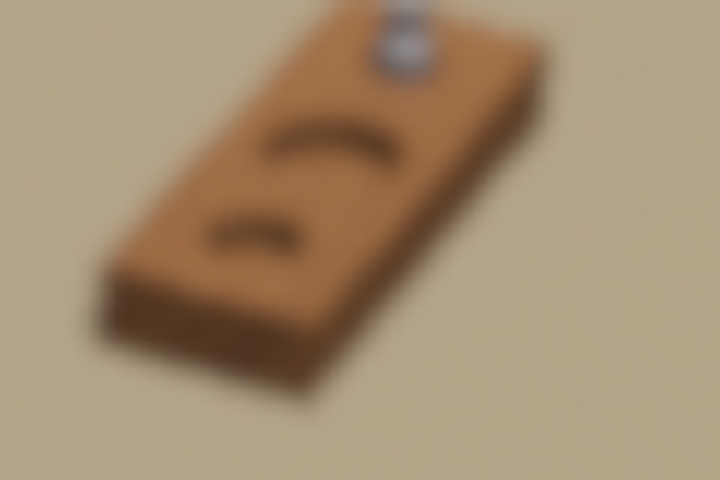

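The scene zoom shows the weight above the block. It appears about 0.5 px right of prediction and the well about 0.3 px, so relative to each other they agree within about 1 mm. I'll correct the small residual and lower.

Request:
carry_out([
  [[1.2,10,-1.7],[0,0,0]],
  [[0,10,0],[0,0,0]],
  [[0,10,0],[0,0,0]],
  [[0,3,0],[0,0,0]],
  [[0,0,0],[0,0,0]],
  [[0,0,0],[0,0,0]],
], squeeze=12)

```text
time_s: 12.7
tool_pos: [0.5113, -0.1308, 0.0438]
tool_rot: [-90.0, -0.0, -22.0]
force: [0.8, -0.5, -1.8]
grip_width: 0.0191
```

Request:
carry_out([
  [[0,2,0],[0,0,0]],
  [[0,2,0],[0,0,0]],
  [[0,2,0],[0,0,0]],
  [[0,2,0],[0,0,0]],
  [[0,0,0],[0,0,0]],
])

```text
time_s: 13.2
tool_pos: [0.5109, -0.1305, 0.0354]
tool_rot: [-90.0, 0.0, -22.0]
force: [-0.9, 0.4, -1.2]
grip_width: 0.0188
```

Request:
carry_out([
  [[0,2,0],[0,0,0]],
  [[0,2,0],[0,0,0]],
  [[0,2,0],[0,0,0]],
  [[0,0,0],[0,0,0]],
])

```text
time_s: 13.6
tool_pos: [0.511, -0.1306, 0.0294]
tool_rot: [-90.0, 0.0, -22.0]
force: [-0.9, 1.2, -1.9]
grip_width: 0.0185
```

Request:
carry_out([
  [[0,2,0],[0,0,0]],
  [[0,1.5,0],[0,0,0]],
  [[0,0,0],[0,0,0]],
])

```text
time_s: 13.9
tool_pos: [0.5111, -0.1307, 0.026]
tool_rot: [-90.0, 0.0, -22.0]
force: [-0.1, 0.4, -0.9]
grip_width: 0.0187
```

Run:
```python
from h import *
o=env.get_obs();P=o['tool_pos'];print(o['grip_width'],o['force'],P)
im=env.read_camera('scene')
c=np.array([240,140]); s=6
z=cv2.resize(im[c[1]:c[1]+90,c[0]:c[0]+130,::-1],None,fx=s,fy=s,interpolation=cv2.INTER_CUBIC)
cv2.imwrite('pics/s8z.png',z)
```

```text
0.018711449544686575 [-0.08013348  0.42185316 -0.86839206] [ 0.51106572 -0.13066593  0.02600653]
```

View pics/s8z.png

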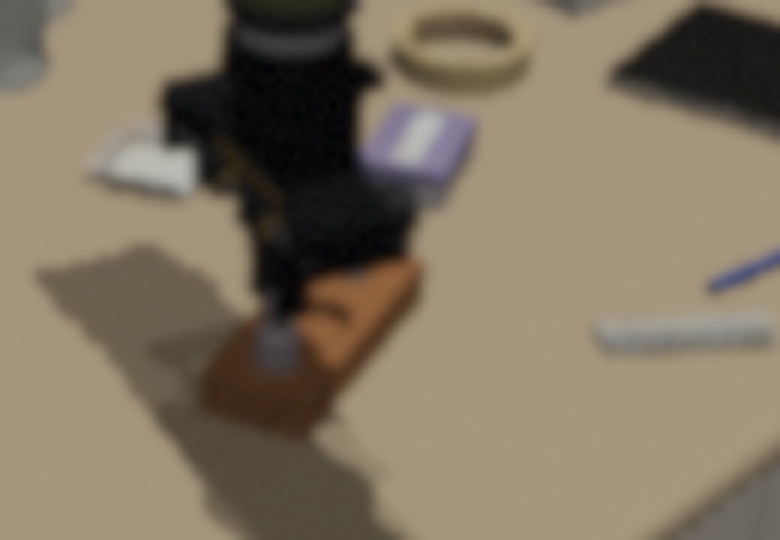

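The weight is in the well (about (278,350) in the zoom) with no side force. Last 2 mm, then release.

Request:
carry_out([
  [[0,1,0],[0,0,0]],
  [[0,1,0],[0,0,0]],
  [[0,0,0],[0,0,0]],
  [[0,0,0],[0,0,0]],
])

```text
time_s: 14.35
tool_pos: [0.5112, -0.1307, 0.0242]
tool_rot: [-90.0, 0.0, -22.0]
force: [-1.5, 0.6, -1.9]
grip_width: 0.0187
```

Request:
carry_out([
  [[0,0,0],[0,0,0]],
  [[0,0,0],[0,0,0]],
  [[0,0,0],[0,0,0]],
  [[0,0,0],[0,0,0]],
  [[0,0,0],[0,0,0]],
  [[0,0,0],[0,0,0]],
], jaw=0.5)

```text
time_s: 14.95
tool_pos: [0.5113, -0.1308, 0.0243]
tool_rot: [-90.0, -0.0, -22.0]
force: [-0.1, -0.2, 0.4]
grip_width: 0.0429
```

Request:
carry_out([
  [[0,-10,0],[0,0,0]],
  [[0,-20,0],[0,0,0]],
  [[0,-25,0],[0,0,0]],
  [[0,-30,0],[0,0,0]],
  [[0,-30,0],[0,0,0]],
  [[0,-15,0],[0,0,0]],
])

```text
time_s: 15.55
tool_pos: [0.5127, -0.1312, 0.1576]
tool_rot: [-89.9, -0.2, -22.0]
force: [-0.4, 0.0, 1.0]
grip_width: 0.043
```

Run:
```python
from h import *
o=env.get_obs();P=o['tool_pos'];print(o['grip_width'],o['force'],P,o['tool_rot'])
im=env.read_camera('scene')
c=np.array([240,140]); s=6
z=cv2.resize(im[c[1]:c[1]+90,c[0]:c[0]+130,::-1],None,fx=s,fy=s,interpolation=cv2.INTER_CUBIC)
cv2.imwrite('pics/s9z.png',z)
for q in(.015,.069): print((proj('scene',[.511,-.1306,q])-c)*s)
```

```text
0.042968331977620774 [-0.44092005  0.01285185  1.02798291] [ 0.51272047 -0.13120861  0.15756385] [-89.89109391  -0.24346487 -22.01046489]
[272.60448683 376.14962672]
[275.502725   299.90942264]
```

View pics/s9z.png

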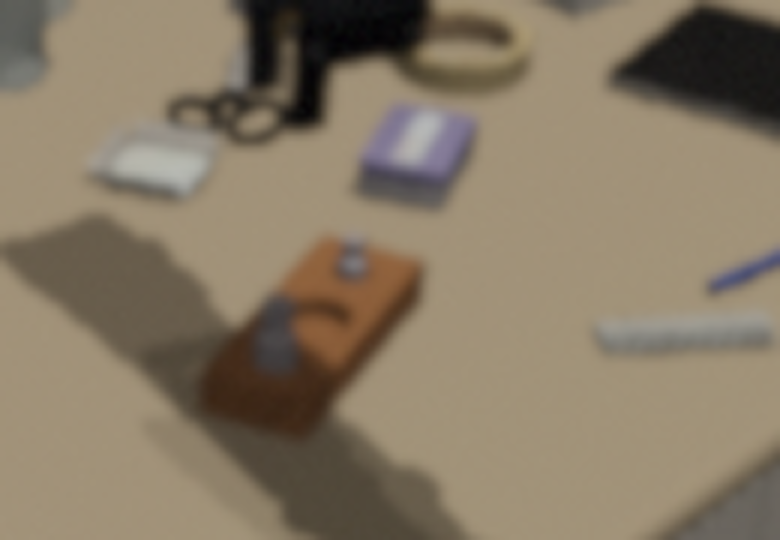

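The weight stands upright in the medium well (knob top at zoom (279,297), predicted (275,300)), and the jaws are clear. Next I'll re-measure the tray's fin.

```bash
cat > m3.py <<'E'
from fit import *
fin=box(.078,.121,-.006,.006,.008,.05)
b=[]
for z in(0,.03): b+= [[.078,.058,z],[.078,-.058,z],[-.078,-.058,z],[-.078,.0364,z],[-.0564,.058,z]]
body=np.array(b)
lip=np.array([[-.078,.04,.02],[-.06,.058,.02],[-.082,.05,.02],[-.07,.062,.02],[-.078,.04,.012],[-.06,.058,.012]])
im0={}
for c in('top','scene'):
    im=np.mean([env.read_camera(c).astype(float) for _ in range(2)],0); im0[c]=im; np.save(c+'_b.npy',im)
    rg=np.log(im[:,:,0]+1)-np.log(im[:,:,2]+1)
    X=proj(c,[.54,.183,.015]); h=40; sub=[int(X[0])-h,int(X[1])-h,int(X[0])+h,int(X[1])+h]
    v=rg[sub[1]:sub[3],sub[0]:sub[2]]
    bg=np.percentile(v,85); fg=np.percentile(v,10)
    soft=np.clip((v-bg)/(fg-bg),0,1); soft[soft<.3]=0
    n,l=cv2.connectedComponents((soft>.4).astype(np.uint8)); k=l[h-3:h+3,h-3:h+3].max()
    keep=cv2.dilate((l==k).astype(np.uint8),np.ones((5,5))); soft*=keep; soft=np.where(soft>.75,1,soft)
    f=cv2.morphologyEx((soft>.5).astype(np.uint8),cv2.MORPH_CLOSE,np.ones((9,9))); soft=np.maximum(soft,cv2.erode(f,np.ones((5,5))))
    q,f=fit(c,soft,sub,[body,fin,lip],[.521,.185,np.radians(-17)]); print(c,'tray',q[:2].round(4),np.degrees(q[2]).round(2),f)
    R=Ro.from_euler('z',q[2]).as_matrix(); print('handle',(R@[.1,0,0]+[q[0],q[1],0]).round(4))
    d=cv2.resize(im[sub[1]:sub[3],sub[0]:sub[2],::-1].astype(np.uint8),None,fx=7,fy=7,interpolation=cv2.INTER_CUBIC)
    for pl in(body,fin,lip):
        hh=cv2.convexHull(np.array([proj(c,R@x+[q[0],q[1],0]) for x in pl]).astype(np.float32))[:,0]
        cv2.polylines(d,[((hh-sub[:2]+.5)*7).astype(int)],True,(0,255,0),1)
    cv2.imwrite('pics/f_%s.png'%c,d)
E
python3 m3.py
```

```text
top tray [0.5216 0.1859] -16.42 28.08165687127697
handle [0.6175 0.1577 0.    ]
scene tray [0.5226 0.182 ] -17.84 53.00694909607209
handle [0.6178 0.1513 0.    ]
```

View pics/f_top.png

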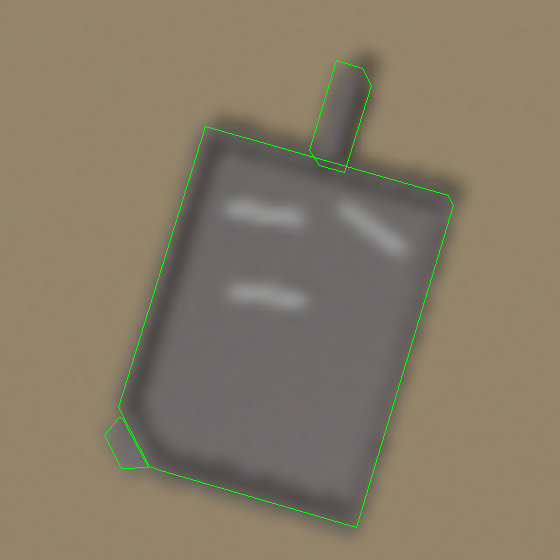

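View pics/f_scene.png

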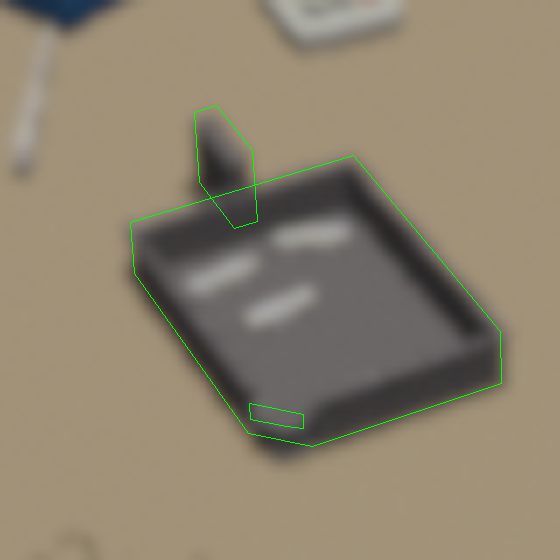

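The top overlay shows the fin running from zoom (332,155) to (370,58), slightly right of the fit. I'll take the handle from the fin itself.

Run:
```python
from h import *
c='top'; X=proj(c,[.54,.183,.015]); h=40; x0,y0=int(X[0])-h,int(X[1])-h
for n,(u,v,z) in dict(tip=(368,60,.05),mid=(350,108,.05),base=(333,155,.045)).items(): print(n,ray(c,x0+u/7-.5,y0+v/7-.5,z).round(4))
c='scene'; X=proj(c,[.54,.183,.015]); x0,y0=int(X[0])-h,int(X[1])-h
print('scene fin top tip',ray(c,x0+205/7-.5,y0+118/7-.5,.05).round(4),'top at wall',ray(c,x0+245/7-.5,y0+165/7-.5,.05).round(4))
# top mask of the fin via darkness
im=np.load('top_b.npy'); P=proj('top',[.62,.156,.05]); g=im.mean(2)
r0,c0=int(P[1])-8,int(P[0])-8
print(r0,c0);print(g[r0:r0+17,c0:c0+17].astype(int))
print('from',env.get_obs()['tool_pos'])
```

```text
tip [0.6397 0.1434 0.05  ]
mid [0.6176 0.1514 0.05  ]
base [0.5969 0.1595 0.045 ]
scene fin top tip [0.632  0.1503 0.05  ] top at wall [0.5888 0.1628 0.05  ]
165 189
[[129 129 128 128 129 129 129 129 129 128 126 122 123 125 128 128 128]
 [129 128 129 129 129 128 128 128 127 124 119 112 111 115 122 127 128]
 [128 128 129 129 129 129 128 127 123 118 109  99  96 103 116 124 128]
 [129 129 128 128 130 129 127 123 116 109 100  91  88  97 113 124 128]
 [128 128 128 129 129 129 126 118 109 103  96  88  87 100 116 125 129]
 [128 129 128 129 128 128 124 115 105 100  94  85  86 104 119 127 129]
 [128 129 129 128 128 127 121 111 103  99  91  79  84 105 122 128 129]
 [128 128 129 128 128 125 116 106 101  98  86  74  82 105 122 127 128]
 [128 128 129 128 127 122 113 103  99  94  81  72  84 108 123 127 129]
 [128 128 129 129 127 120 111 102  99  91  77  74  92 113 124 128 128]
 [129 128 128 128 126 118 109 103  98  87  74  79 101 120 127 128 128]
 [124 125 127 127 124 116 108 103  95  84  74  89 111 124 128 128 128]
 [114 117 120 122 119 112 104 101  93  78  77  97 117 127 129 128 129]
 [ 98 101 107 110 107 103 102  99  89  75  80 103 121 127 128 129 129]
 [ 90  90  93  95  95  98 100  98  85  73  83 106 121 127 129 128 129]
 [ 90  89  89  90  90  94  96  93  80  71  84 104 117 124 125 126 128]
 [ 88  89  90  90  90  89  88  84  76  73  81  94 106 112 116 121 124]]
from [ 0.51023458 -0.13041441  0.15291481]
```

Request:
carry_out([
  [[-0.6,0,16],[0,0,0]],
  [[-0.6,0,27],[0,0,0]],
  [[-0.6,0,27],[0,0,0]],
  [[-0.6,0,27],[0,0,0]],
  [[-0.6,0,27],[0,0,0]],
  [[-0.7,0,27],[0,0,0]],
  [[-0.7,0,27],[0,0,0]],
  [[-0.7,0,27],[0,0,0]],
  [[-0.6,0,27],[0,0,0]],
  [[-0.6,0,27],[0,0,0]],
  [[-0.6,0,27],[0,0,0]],
  [[-0.6,0,19],[0,0,0]],
], jaw=1)

```text
time_s: 17.0
tool_pos: [0.6177, 0.1587, 0.1523]
tool_rot: [-90.0, 0.1, -21.8]
force: [0.5, -0.0, -0.6]
grip_width: 0.0871
```

Request:
carry_out([
  [[0,0,0],[0,-7.9,0]],
  [[0,0,0],[0,-7.9,0]],
  [[0,0,0],[0,-7.9,0]],
  [[0,0,0],[0,-7.9,0]],
  [[0,0,0],[0,-7.9,0]],
  [[0,0,0],[0,-7.9,0]],
  [[0,0,0],[0,-7.9,0]],
  [[0,0,0],[0,-7.9,0]],
  [[0,0,0],[0,-7.9,0]],
  [[0,0,0],[0,-7.9,0]],
  [[0,0,0],[0,-7.9,0]],
  [[0,0,0],[0,-7.9,0]],
])

```text
time_s: 18.2
tool_pos: [0.6178, 0.1554, 0.1531]
tool_rot: [-89.9, 0.1, 73.1]
force: [0.1, -0.2, -0.5]
grip_width: 0.0875
```

Run:
```python
from h import *
o=env.get_obs();P=o['tool_pos'];print(o['grip_width'],o['force'],P,o['tool_rot'],o['qpos'],o['time_s'])
print(shift([.6175,.155,.07]))
im=env.read_camera('scene'); cv2.imwrite('pics/s10.png',cv2.resize(im[150:290,150:330,::-1],None,fx=4,fy=4,interpolation=cv2.INTER_CUBIC))
t=env.read_camera('top'); cv2.imwrite('pics/t10.png',cv2.resize(t[130:270,130:270,::-1],None,fx=4,fy=4,interpolation=cv2.INTER_CUBIC))
```

```text
0.08750631112484164 [ 0.09928038 -0.1666723  -0.47139356] [0.61780985 0.15542444 0.15309991] [-8.99052258e+01  5.09424716e-02  7.31358587e+01] [-30.61503948  17.98976414  17.60361133  88.05906516  -5.55598396
  74.91869785  60.7732878 ] 18.2
[-0.4 83.1  0. ]
```

View pics/s10.png

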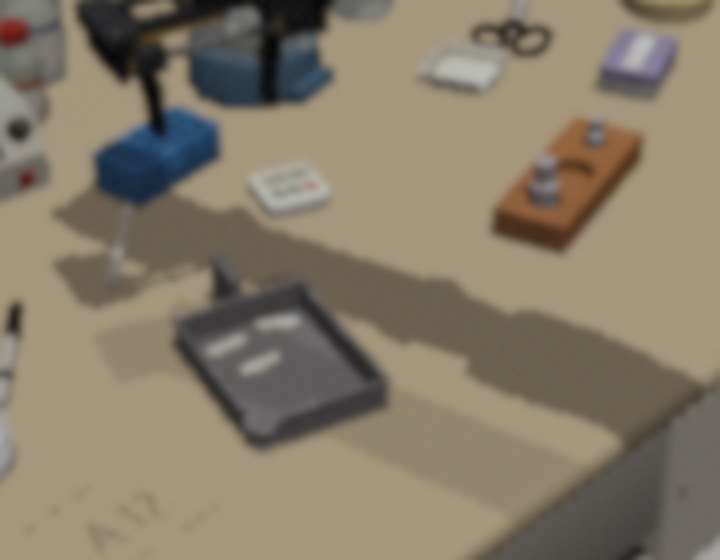

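View pics/t10.png

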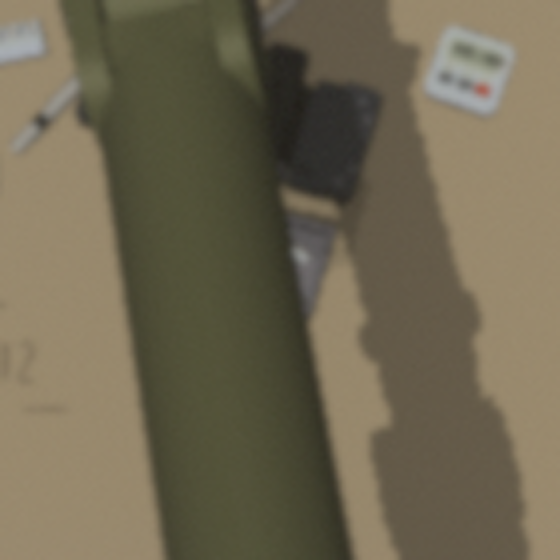

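The weight stands upright in the block, the fin is free at (222,275) in the scene zoom, and the gripper is above it. Descending.

Request:
carry_out([
  [[-0.4,20,0],[0,0,0]],
  [[0,25,0],[0,0,0]],
  [[0,25,0],[0,0,0]],
  [[0,25,0],[0,0,0]],
  [[0,25,0],[0,0,0]],
  [[0,13,0],[0,0,0]],
  [[0,0,0],[0,0,0]],
])

```text
time_s: 19.0
tool_pos: [0.6163, 0.1543, 0.0187]
tool_rot: [-89.8, 0.2, 72.7]
force: [-1.0, 1.0, -0.3]
grip_width: 0.0869
```

Run:
```python
from h import *
o=env.get_obs();P=o['tool_pos'];print(o['grip_width'],o['force'],P,o['tool_rot'],o['time_s'])
im=env.read_camera('scene'); cv2.imwrite('pics/s11.png',cv2.resize(im[170:270,170:280,::-1],None,fx=6,fy=6,interpolation=cv2.INTER_CUBIC))
```

```text
0.08691110217387055 [-1.0239739   1.00991028 -0.29597739] [0.6163223  0.15428122 0.01872254] [-89.77978294   0.15848491  72.70818592] 19.0
```

View pics/s11.png

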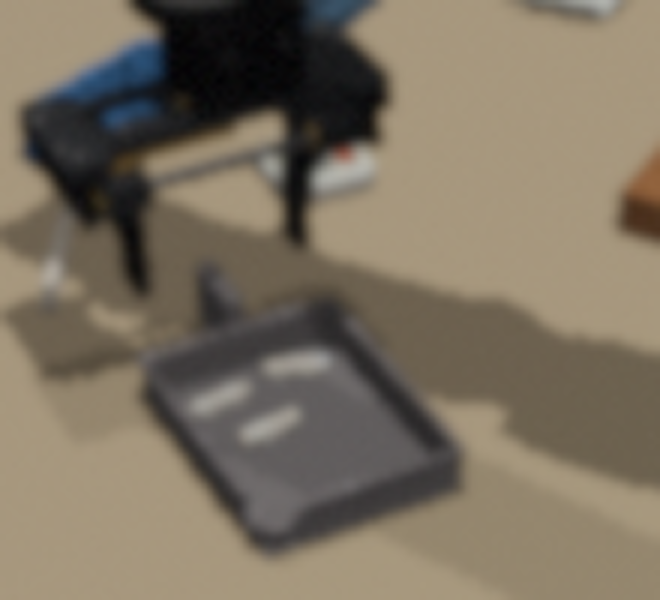

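The tips straddle the fin at (138,290) and (298,243), with the fin between them at (208,268–320). Lowering the rest and closing.

Request:
carry_out([
  [[0,7,0],[0,0,0]],
  [[0,7,0],[0,0,0]],
  [[0,6,0],[0,0,0]],
  [[0,4,0],[0,0,0]],
  [[0,0,0],[0,0,0]],
  [[0,0,0],[0,0,0]],
])

```text
time_s: 19.65
tool_pos: [0.6184, 0.1545, -0.0027]
tool_rot: [-90.0, -0.0, 72.8]
force: [0.7, 1.1, 0.1]
grip_width: 0.0868
```

Request:
carry_out([
  [[0,0,0],[0,0,0]],
  [[0,0,0],[0,0,0]],
  [[0,0,0],[0,0,0]],
  [[0,0,0],[0,0,0]],
  [[0,0,0],[0,0,0]],
  [[0,0,0],[0,0,0]],
  [[0,0,0],[0,0,0]],
  [[0,0,0],[0,0,0]],
  [[0,0,0],[0,0,0]],
  [[0,0,0],[0,0,0]],
  [[0,0,0],[0,0,0]],
  [[0,0,0],[0,0,0]],
], jaw=0, squeeze=10)

```text
time_s: 20.85
tool_pos: [0.6184, 0.1546, -0.0027]
tool_rot: [-90.0, -0.0, 72.8]
force: [0.4, -0.3, 0.5]
grip_width: 0.0118
```

Run:
```python
from h import *
o=env.get_obs();P=o['tool_pos'];print(o['grip_width'],o['force'],P,o['tool_rot'],o['time_s'])
im=env.read_camera('scene'); cv2.imwrite('pics/s12.png',cv2.resize(im[170:270,170:280,::-1],None,fx=6,fy=6,interpolation=cv2.INTER_CUBIC))
```

```text
0.011802177329369272 [ 0.44752189 -0.3259659   0.4755295 ] [ 0.6183517   0.15456047 -0.00269823] [-9.00065035e+01 -3.27354842e-03  7.28135228e+01] 20.85
```

View pics/s12.png

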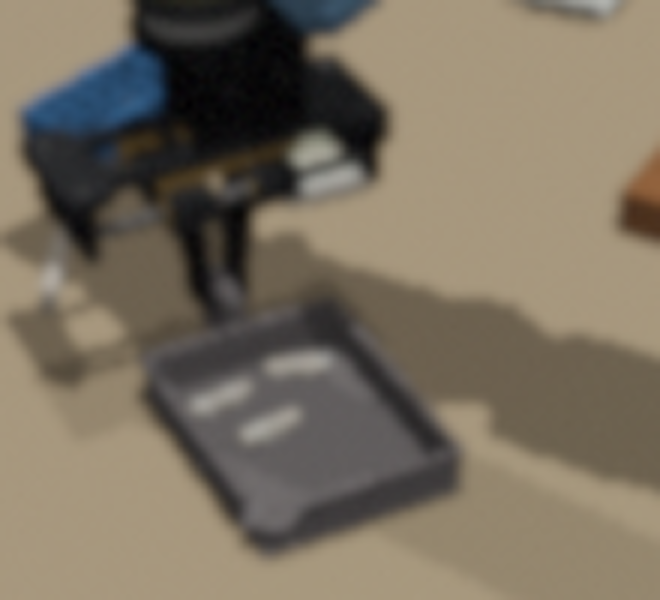

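The jaws hold the fin at 11.8 mm (it is 12 mm thick). I'll tighten and lift a little first.

Request:
carry_out([
  [[0,0,0],[0,0,0]],
  [[0,0,0],[0,0,0]],
  [[0,0,0],[0,0,0]],
  [[0,-3,0],[0,0,0]],
  [[0,-5,0],[0,0,0]],
  [[0,-8,0],[0,0,0]],
  [[0,-10,0],[0,0,0]],
  [[0,-10,0],[0,0,0]],
  [[0,-5,0],[0,0,0]],
  [[0,0,0],[0,0,0]],
  [[0,0,0],[0,0,0]],
], squeeze=57)

```text
time_s: 22.0
tool_pos: [0.6182, 0.1546, 0.0383]
tool_rot: [-90.0, -0.0, 72.8]
force: [-0.5, 0.0, -2.3]
grip_width: 0.0116
```

Run:
```python
from h import *
o=env.get_obs();P=o['tool_pos'];print(o['grip_width'],o['force'],o['wrist_torque'],P,o['tool_rot'],o['time_s'])
im=env.read_camera('scene'); cv2.imwrite('pics/s13.png',cv2.resize(im[170:270,170:280,::-1],None,fx=6,fy=6,interpolation=cv2.INTER_CUBIC))
```

```text
0.011550430630993017 [-0.45066181  0.01859142 -2.26039685] [-0.03419568 -0.1663358  -0.05124897] [0.61823568 0.15459987 0.03833663] [-9.00002515e+01 -1.01903142e-02  7.28126430e+01] 22.0
```

View pics/s13.png

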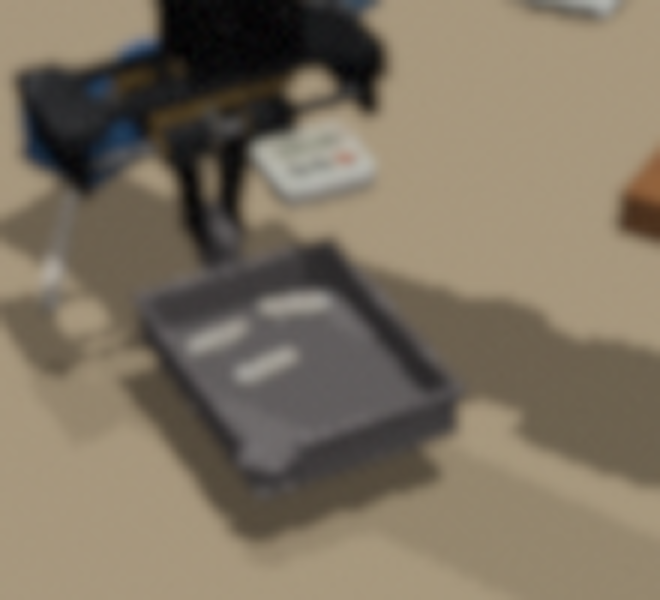

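The tray is lifted about 40 mm and level, with the bars still in place and torque consistent with its weight. Lifting further.

Request:
carry_out([
  [[0,-5,0],[0,0,0]],
  [[0,-10,0],[0,0,0]],
  [[0,-15,0],[0,0,0]],
  [[0,-15,0],[0,0,0]],
  [[0,-15,0],[0,0,0]],
  [[0,-15,0],[0,0,0]],
  [[0,-15,0],[0,0,0]],
  [[0,-15,0],[0,0,0]],
  [[0,-15,0],[0,0,0]],
  [[0,-15,0],[0,0,0]],
  [[0,-10,0],[0,0,0]],
  [[0,-5,0],[0,0,0]],
])

```text
time_s: 23.25
tool_pos: [0.6189, 0.1547, 0.1898]
tool_rot: [-90.1, -0.1, 72.8]
force: [-0.0, -0.3, -2.3]
grip_width: 0.0116
```

Request:
carry_out([
  [[0,0,0],[0,0,0]],
  [[0,0,0],[-1,0,1]],
  [[0,0,0],[-1,0,1]],
  [[0,0,0],[-1,0,1]],
  [[0,0,0],[-1,0,1]],
  [[0,0,0],[-1,0,1]],
  [[0,0,0],[-1,0,1]],
  [[0,0,0],[-1,0,1]],
  [[0,0,0],[0,0,0]],
])

```text
time_s: 24.15
tool_pos: [0.6176, 0.1562, 0.1879]
tool_rot: [-97.0, 7.0, 72.5]
force: [-0.0, 0.8, -2.7]
grip_width: 0.0114
```

```bash
cat > st.py <<'E'
from h import *
import sys
o=env.get_obs();P=o['tool_pos'];print(o['grip_width'],o['force'],o['wrist_torque'],P,o['tool_rot'],o['qpos'],o['time_s'])
R=Ro.from_euler('xyz',o['tool_rot'],degrees=True).as_matrix(); tx=-R[:,2];ty=R[:,0];tz=-R[:,1]
print('tilt',np.degrees(np.arccos(tz[2])),'x up',np.degrees(np.arcsin(tx[2])),'y down',np.degrees(np.arcsin(-ty[2])))
h=P-R[:,1]*.0327   # handle point: 30mm above underside when TCP was -.0027
cn=h+tx*-.165+ty*.045+tz*-.027; print('corner',cn)
im=env.read_camera('scene'); a,b=170,150
d=cv2.resize(im[b:b+120,a:a+130,::-1],None,fx=6,fy=6,interpolation=cv2.INTER_CUBIC)
p=((proj('scene',cn)-[a,b]+.5)*6).astype(int); cv2.circle(d,tuple(int(v) for v in p),4,(0,255,0),1)
cv2.imwrite('pics/'+sys.argv[1],d)
t=env.read_camera('top'); cv2.imwrite('pics/T'+sys.argv[1],cv2.resize(t[130:260,130:270,::-1],None,fx=5,fy=5,interpolation=cv2.INTER_CUBIC))
E
python3 st.py s14.png
```

```text
0.011396459819199666 [-0.0374703   0.80455544 -2.68803781] [ 2.36220350e-01 -4.00780776e-02 -1.28747722e-04] [0.61762592 0.15622326 0.18794358] [-97.02466237   7.00212313  72.52383814] [-37.3557552   15.42593476  17.63567822  87.87195615   5.35500689
  76.15889051  51.35810292] 24.15
tilt 9.906031176262541 x up 6.97200874529873 y down 7.0021231330638445
corner [0.47363994 0.24652582 0.1680444 ]
```

View pics/s14.png

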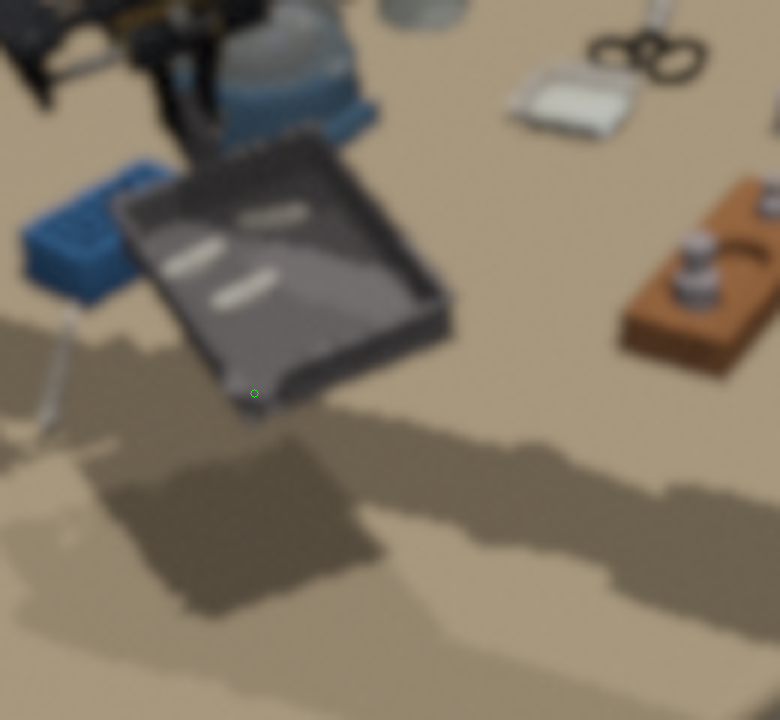

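The green corner prediction at (254,393) matches the tray's cut corner. Tilt is about 10° in the right direction and the bars are just at the point of sliding. Continuing slowly.

Request:
carry_out([
  [[0,0,0],[-0.5,0,0.5]],
  [[0,0,0],[-0.5,0,0.5]],
  [[0,0,0],[-0.5,0,0.5]],
  [[0,0,0],[-0.5,0,0.5]],
  [[0,0,0],[-0.5,0,0.5]],
  [[0,0,0],[-0.5,0,0.5]],
  [[0,0,0],[-0.6,0,0.6]],
  [[0,0,0],[-0.6,0,0.6]],
  [[0,0,0],[-0.6,0,0.6]],
  [[0,0,0],[-0.6,0,0.6]],
  [[0,0,0],[-0.6,0,0.6]],
  [[0,0,0],[-0.6,0,0.6]],
])

```text
time_s: 25.45
tool_pos: [0.6183, 0.1546, 0.1883]
tool_rot: [-103.9, 13.5, 71.2]
force: [-0.1, 0.6, -2.5]
grip_width: 0.011
```

Request:
carry_out([
  [[0,0,0],[-0.8,0,0.8]],
  [[0,0,0],[-0.9,0,0.9]],
  [[0,0,0],[-1,0,1]],
  [[0,0,0],[-1,0,1]],
  [[0,0,0],[-1,0,1]],
  [[0,0,0],[-1,0,1]],
  [[0,0,0],[-1,0,1]],
  [[0,0,0],[-1,0,1]],
  [[0,0,0],[-1,0,1]],
  [[0,0,0],[-1,0,1]],
  [[0,0,0],[-1,0,1]],
  [[0,0,0],[-0.5,0,0.5]],
])

```text
time_s: 26.65
tool_pos: [0.618, 0.1552, 0.1878]
tool_rot: [-116.4, 24.0, 67.2]
force: [0.3, 0.8, -2.0]
grip_width: 0.0116
```

```bash
python3 st.py s15.png
```

```text
0.01158245438694221 [ 0.27218607  0.7884559  -2.01111837] [ 0.803034    0.22836487 -0.03022349] [0.6179816  0.15520122 0.18780361] [-116.43938664   24.0442603    67.15354648] [-51.96657488  17.88997062  17.12193228  92.82167223  30.44260778
  77.16025084  28.6696657 ] 26.65
tilt 35.14355168768941 x up 23.992486172683655 y down 24.044260304554815
corner [0.48463258 0.2257521  0.10703789]
```

View pics/s15.png

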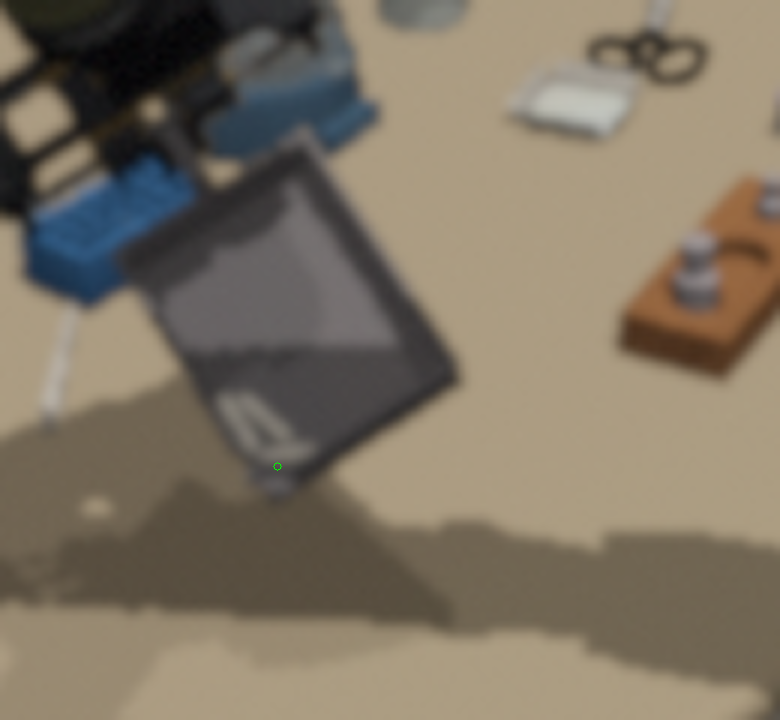

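All three bars are now in the cut corner. I'll wait a moment and measure their distances on the tray-floor plane.

Request:
carry_out([
  [[0,0,0],[0,0,0]],
  [[0,0,0],[0,0,0]],
  [[0,0,0],[0,0,0]],
  [[0,0,0],[0,0,0]],
  [[0,0,0],[0,0,0]],
  [[0,0,0],[0,0,0]],
])

```text
time_s: 27.35
tool_pos: [0.6184, 0.1545, 0.1883]
tool_rot: [-116.4, 24.0, 67.1]
force: [-0.2, 1.2, -2.5]
grip_width: 0.0112
```

```bash
python3 st.py s16.png
python3 - <<'E'
from h import *
im=env.read_camera('scene'); a,b=195,205
cv2.imwrite('pics/s17.png',cv2.resize(im[b:b+40,a:a+40,::-1],None,fx=14,fy=14,interpolation=cv2.INTER_CUBIC))
E
```

```text
0.011190846340288428 [-0.23198685  1.19420055 -2.5196492 ] [0.82322903 0.29053856 0.01116234] [0.61836136 0.15447173 0.18834544] [-116.40697885   23.96106517   67.09883583] [-51.8827383   17.83562895  17.15435737  92.79119508  30.38343071
  77.14946204  28.74078048] 27.35
tilt 35.06794414393857 x up 23.979950725394275 y down 23.961065172751983
corner [0.48510324 0.22530477 0.10767672]
```

View pics/s17.png

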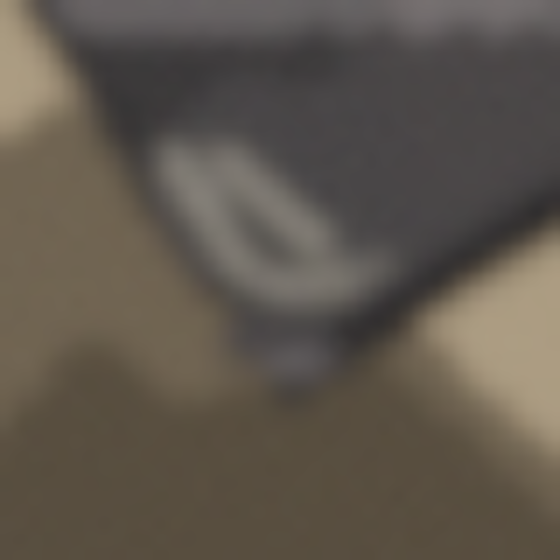

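View pics/Ts16.png

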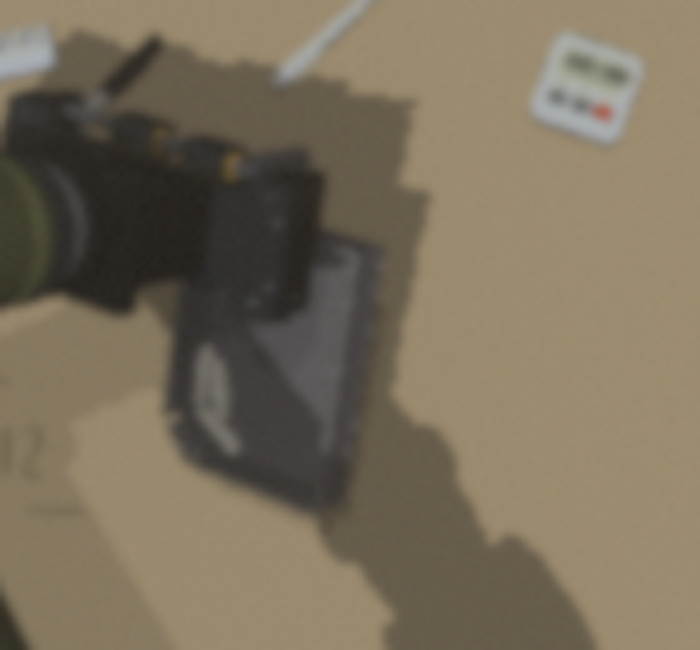

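Run:
```python
from h import *
o=env.get_obs();P=o['tool_pos'];R=Ro.from_euler('xyz',o['tool_rot'],degrees=True).as_matrix(); tx=-R[:,2];ty=R[:,0];tz=-R[:,1]
h=P-R[:,1]*.0327; cn=h+tx*-.165+ty*.045+tz*-.027
print('corner px',(proj('scene',cn)-[195,205]+.5)*14)
c=CAL['scene'];Rc=np.array(c['R']);O=-Rc.T@c['t']
for cam,org,s,pts in(('scene',(195,205),14,[(180,160),(225,215),(280,200),(310,285)]),('top',(130,130),5,[(208,375),(222,365),(223,425)])):
  c=CAL[cam];Rc=np.array(c['R']);O=-Rc.T@c['t']
  for u,v in pts:
    u,v=u/s-.5+org[0],v/s-.5+org[1]
    d=Rc.T@np.array([(u-c['cx'])/c['fx'],(v-c['cy'])/c['fy'],1]); c0=cn+tz*.006
    X=O+d*((c0-O)@tz)/(d@tz); e=X-cn; print(cam,'dist',np.linalg.norm(e).round(4),'tray xy from corner',(e@tx).round(4),(e@ty).round(4))
```

```text
corner px [296.46832553 314.88928147]
scene dist 0.0443 tray xy from corner 0.0437 0.0035
scene dist 0.0273 tray xy from corner 0.0266 0.0015
scene dist 0.0255 tray xy from corner 0.0226 -0.0103
scene dist 0.0087 tray xy from corner 0.0016 -0.006
top dist 0.0323 tray xy from corner 0.0317 0.0017
top dist 0.0421 tray xy from corner 0.041 -0.0075
top dist 0.0163 tray xy from corner 0.0051 -0.0143
```

All bar centres measure at most 42 mm from the corner (limit 60 mm), tilt is 35°, and the corner is 108 mm up. In the last picture the weight stands in its well. Handing in.

Run:
```python
from cell import env
print(env.get_obs()['grip_width']); print(env.sign_off())
```

```text
0.011342534980113997
the job is handed in; nothing more can be done
None
```

The job is handed in: the weight is back in its own well, and the arm is holding the tray up and tilted with all three bars in the cut-off corner. The hand-in gave no verdict, so everything below comes from my own measurements.

**What I did**
- **Weight:** I gripped the knob twice at right angles to centre it, lowered the weight into the medium well with almost no side force, and let go.
- **Tray:** I took the fin with 57 N of grip, lifted it about 19 cm at the handle, then tilted it slowly about 35° towards the cut-off corner.

**Last checks (about 27 s of the 58 s used)**

| Check | Measured | Limit |
|---|---|---|
| Tilt of the tray | 35.1° | 23 to 63° |
| Slope down to the corner, each side | 24° | at least 9° |
| Corner height above the bench (from the tool pose) | about 108 mm | over 50 mm |
| Bar centres to the corner, top camera | 16, 32 and 42 mm | under 60 mm |
| Bar centres to the corner, scene camera | 9, 26 and 27 mm | under 60 mm |
| Grip on the 12 mm fin | 11.3 mm opening | – |

- **Weight in the well:** this is judged from the pictures only. It stood upright and seated in the last clear scene view. I did not measure its final foot position.
- **Other things on the bench:** they looked undisturbed in the views I took, but I did not measure them against the start.

**What disagreed**
- **Fingertips:** they sit about 25 mm behind the reported TCP. My first attempt to grip the knob closed above it on nothing, so I went lower and allowed for the offset from then on.
- **Cameras:** the two differed by about 3 mm on the well and up to 6 mm on the tray's handle. They also differed by up to about 16 mm on the bar distances, though all of those are inside the limit.

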